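Set the screw jack to its gauge and nest the cups on it

ROBOT

A 7-joint arm with a two-finger parallel gripper is mounted at the origin on a cart in front of the work surface, level with it; the furniture and walls round the work are solid. World frame = base frame: x ahead of the robot, y to its left, z up, the work surface at z = 0. Lengths are in m, angles in rad, forces in N, time in s.
With the tool pointing down it reaches from about 0.425 to 0.925 m from the base axis. Payload 6.8 kg.
Tool frame: the origin (TCP) lies on the mounting face of the last link; the fingertips stand 173 mm ahead of it and the grasp point (between the pads) lies 155 mm ahead of it; z points along the fingers, y is the line along which they close (so a half turn about z gives the same grasp; the last joint's range is limited). The gripper opens to 85 mm and grips with 20 to 120 N. Pads are 22 mm wide; open, the fingers measure 114 mm over their backs; the gripper's body (76 mm by 85 mm) begins 54 mm behind the grasp point. The pads swing forward as they close: fully open they stand 13 mm farther back than shut.
Start: joints at [-1.3, 0.477, 0.022, 1.555, -0.011, 1.109, -0.083], TCP at [0.25, 0.627, 0.405] pointing down, gripper open.
Joint ranges: [-2.96, 2.96], [-0.34, 2.1], [-1.41, 1.46], [0.24, 2.44], [-1.37, 4.51], [0.17, 1.92], [-2.96, 2.96]. Speed limits (rad/s): [2.39, 2.39, 3.14, 3.14, 3.14, 3.14, 3.14].

INTERFACE

Orientations are given as a rotation vector (axis times angle).
In Python, from bench import r gives the robot as it stands.
- The arm moves only by the tool carry_out, never from a script. Its argument "moves" is a list of rows, each a list of 5 numbers: the shift along the tool's x, y, z in m, then the turn about the tool's z in rad, then the finger opening in m, from 0 to 0.0854. In form: [[dx, dy, dz, roll, claw], ...]. A call has exactly 8 rows; each row is the pose to reach, as a shift and turn from the pose commanded when the call began, along the tool's axes at that moment; what a row does not reach only later rows make up. A row lasts 1/10 s, in which the tool goes at most 50 mm and 8.59 degrees, less where a joint would pass 70% of its speed; a pose out of reach is approached as far as the arm can. A call with a gripper value outside its range is refused whole. The fingers move at their own pace and stop on an object; "force" is the grip in N (left out, the last holds). Time passes only in rows, so rows that repeat a pose let the fingers close, or fill a call up. It gives the time, the measured TCP pose, the force, the opening and the grip force at its end, in the units of the state.
- r.get_obs(): the state, without advancing time (a new reading comes with each control period).
- r.grab_frame(name): name is "scene" or "side" or "wrist"; returns the picture (384x512x3 uint8, red, green, blue); there is no depth.
- r.calibration(name): a dict with "fx", "fy", "cx", "cy" (pixels), "k1" (the pictures are not rectified: a ray, as slopes to the right and down, at radius r is drawn at 1 + k1 r^2 times it, then the intrinsics apply), "rvec" (rotation vector, rad) and "tvec" (3), from world to camera coordinates, as OpenCV has them. Camera axes: x right, y down, z forward; pixel columns grow to the right and rows downward; lengths in m; the calibration is good to about 2 mm. A picture is of the moment at which its call begins: read the wrist's pose just before it. calibration takes no time and is no camera call; for the wrist camera it gives the pose at the moment of the call.
- r.hand_in(): hands the job in; it is judged then, once.
The state is a dict: "clock": time; "joints": joint angles; "qvel": joint speeds; "tau": joint torques, N m; "tcp_pos": TCP position; "orientation": TCP orientation; "contact_force": force on the tool from outside, world axes, zero at the start; "moment": the same for the moment, N m; "grip_width": finger opening in m; "gripper_force": force on a finger pad.
Only numpy, scipy, OpenCV 4.12 (cv2) and the standard library are available. Lean on these libraries where they do the work, as an engineer would, in place of code of your own. Each camera call takes 0.05 s, during which the arm holds its last target. There are 200 camera calls.

TASK

Set up the sample stand: with the bar, moved from hole to hole, turn the jack's collar until the top of its round table is level with the top of the gauge slider, and lay the bar back in its rest as it lay. All the steel cups shall stand nested in one another, upright, as one stack in the middle of the table, on its dark disc. Turn the collar with the bar only, never with the gripper itself, and leave the gauge slider as it is set.

Things in the scene. Friction and masses are not known exactly. Their poses are not given: they have to be found in the camera images.
- jack: the fixed screw jack: grey round base 208 mm across, 12 mm thick. Origin: on the vertical screw axis at worktop height; -x (front) points to the robot's front right, 30 to 50 degrees off, +x to the gauge upright (103 mm behind the axis, 160 mm high). 16 mm guide posts stand 90 mm to either side (+y, -y), base to table: a bar in the collar swings only about 75 degrees to either side of the front before it meets a post.
- collar (a joint): turn of the steel collar on the jack's axis, rad: grows clockwise seen from above; this RAISES the table, 7.64 mm per rad. Range 0 to 5.2; stays where left (0.3 N m of friction). Collar: 112 mm across, z = 40 to 70 mm, does not rise, with a 156 mm foot flange (black tick below each hole); six radial square holes 18 x 18 mm, 22 mm deep, one every 60 degrees, at z = 55 mm.
- collar_hole (a point): centre of the mouth of one of the collar's six holes, at z = 55 mm, 56 mm from the axis; it turns with the collar and its x axis points straight out of the hole, away from the axis. The five others follow every 60 degrees.
- table_top (a point): centre of the top face of the jack's round aluminium table (136 mm across, 10 mm thick, with ears over the guide posts, top at z = 100 to 106 mm at the start), with a dark disc 60 mm across in its middle; it rises as the collar is turned and does not turn itself.
- gauge_top (a point): top face of the dark gauge slider on the upright behind the table, 85 mm behind the jack's axis: the height that the table top must reach (z = 130 to 136 mm, differs from start to start). Held by friction (30 N).
- bar_rest: fixed grey rest: plate 160 x 50 x 8 mm with two U saddles, open upward, flared: at x = +95 mm (slot 20 mm wide, floor z = 43 mm, for the shank) and x = -31 mm (slot 30 mm wide, floor z = 38 mm, for the handle's end); each 12 mm long, walls 15 mm above the floor. Origin: on the worktop below the middle of the parked bar's handle; x along the parked bar to its tip.
- bar: turning bar, 157 mm, 0.1 to 0.16 kg, level in its rest: black handle 74 mm long, 24 x 24 mm, then a 14 x 14 mm steel shank, last 10 mm narrowed to 9 x 9. Origin: middle of the handle; x to the tip, 120 mm away. Parked: origin 50 mm above the rest's origin, axes alike. Centre of mass 10 to 20 mm from the origin towards the tip. Fully in a hole its origin is 154 mm from the jack's axis, z = 55 mm.
- cup0: open hollow steel cup standing on the worktop, one of up to four alike (three or four present, None when absent): 55 mm high, rim 66 mm across outside, upright band over the top 13 mm, tapering below it to a 42 mm base; wall 2.2 mm, inner floor 20 mm above its underside, so each nested cup stands 20 mm higher; 0.05 to 0.09 kg. Origin: centre of its underside, z up.
- cup1: open hollow steel cup standing on the worktop, one of up to four alike (three or four present, None when absent): 55 mm high, rim 66 mm across outside, upright band over the top 13 mm, tapering below it to a 42 mm base; wall 2.2 mm, inner floor 20 mm above its underside, so each nested cup stands 20 mm higher; 0.05 to 0.09 kg. Origin: centre of its underside, z up.
- cup2: open hollow steel cup standing on the worktop, one of up to four alike (three or four present, None when absent): 55 mm high, rim 66 mm across outside, upright band over the top 13 mm, tapering below it to a 42 mm base; wall 2.2 mm, inner floor 20 mm above its underside, so each nested cup stands 20 mm higher; 0.05 to 0.09 kg. Origin: centre of its underside, z up.
- cup3: open hollow steel cup standing on the worktop, one of up to four alike (three or four present, None when absent): 55 mm high, rim 66 mm across outside, upright band over the top 13 mm, tapering below it to a 42 mm base; wall 2.2 mm, inner floor 20 mm above its underside, so each nested cup stands 20 mm higher; 0.05 to 0.09 kg. Origin: centre of its underside, z up.
Not all that is in view belongs to the job. Leave any turquoise look-alike of the bar alone.

How it is judged:
By the outcome, as a careful person would: the job done as asked, in the order asked, and still so for the second after the job is handed in, with the robot touching nothing.
Of cup0, cup1, cup2, cup3 only 3 to 4 are there at a start; the rules pass over those that are not, and their reading is None.
At some moment in a run one of cup0, cup1, cup2, cup3 may be knocked a few centimetres aside while the robot is not near it.
It also fails if it takes over 210 s, if anything falls off the work surface, if the arm or the gripper's body presses on something with over 40 N, if the wrist force passes 120 N, or if a joint passes its speed limit or range.

## Working session

There is one attempt and no reset: what is moved stays moved. The work goes in short steps, Python scripts to look and compute and a tool call to move; the robot and the scene stay as the last step left them, time stands still between calls to the robot, and variables do not carry over. Pictures are saved under pics/ and viewed, at most 14 in all, crops included, and the job is handed in when it is done.

Besides the shell and the picture viewer there is one more tool, called after "Emit:" by a JSON object that holds its "method" and its "body", one argument or row to a line. carry_out: Moves the arm, as the interface text tells. Its arguments: {"type":"object","properties":{"moves":{"type":"array","items":{"type":"array","items":{"type":"number"}}},"force":{"type":"number"}},"required":["moves"]}

```bash
ls; mkdir -p pics; cat > h.py <<'E'
import numpy as np, cv2
from bench import r
from scipy.spatial.transform import Rotation as R
def grab(n,f=None):
    c=r.calibration(n); im=r.grab_frame(n)
    if f: cv2.imwrite('pics/'+f,im[:,:,::-1])
    return im,c
def ray(c,u,v):
    xd,yd=(u-c['cx'])/c['fx'],(v-c['cy'])/c['fy']
    rd=np.hypot(xd,yd); rr=rd
    for _ in range(20): rr=rd/(1+c['k1']*rr*rr)
    s=rr/rd if rd>0 else 1
    M=R.from_rotvec(np.array(c['rvec'])).as_matrix(); t=np.array(c['tvec'])
    return -M.T@t, M.T@np.array([xd*s,yd*s,1.])
def onz(c,u,v,z):
    o,d=ray(c,u,v); return o+d*(z-o[2])/d[2]
def proj(c,p):
    M=R.from_rotvec(np.array(c['rvec'])).as_matrix(); q=M@np.array(p)+np.array(c['tvec'])
    x,y=q[0]/q[2],q[1]/q[2]; k=1+c['k1']*(x*x+y*y)
    return np.array([c['fx']*x*k+c['cx'],c['fy']*y*k+c['cy']])
def tri(c1,p1,c2,p2):
    o1,d1=ray(c1,*p1); o2,d2=ray(c2,*p2)
    s=np.linalg.lstsq(np.c_[d1,-d2],o2-o1,rcond=None)[0]
    a,b=o1+s[0]*d1,o2+s[1]*d2
    return (a+b)/2,np.linalg.norm(a-b)
E
python3 - <<'E'
from h import *
ims=[]
for n in ('scene','side','wrist'):
    im,c=grab(n,n+'0.png'); print(n,{k:np.round(v,3) for k,v in c.items()})
    print(-R.from_rotvec(c['rvec']).as_matrix().T@np.array(c['tvec']))
o=r.get_obs(); print(o)
E
```

```text
pics
scene {'fx': np.float64(347.364), 'fy': np.float64(347.364), 'cx': np.float64(255.383), 'cy': np.float64(193.265), 'k1': np.float64(-0.079), 'rvec': array([ 2.077, -0.682,  0.335]), 'tvec': array([-0.516,  0.204,  1.139])}
[-0.05163758 -0.98289974  0.79810795]
side {'fx': np.float64(377.638), 'fy': np.float64(377.638), 'cx': np.float64(255.394), 'cy': np.float64(192.151), 'k1': np.float64(-0.022), 'rvec': array([ 0.652, -2.637,  1.148]), 'tvec': array([0.417, 0.3  , 1.511])}
[-0.05162256  0.9919885   1.24984133]
wrist {'fx': np.float64(304.803), 'fy': np.float64(304.803), 'cx': np.float64(259.799), 'cy': np.float64(187.713), 'k1': np.float64(-0.06), 'rvec': array([-2.397, -1.626, -0.231]), 'tvec': array([-0.675, -0.036,  0.379])}
[0.18277473 0.65380691 0.37244941]
{'clock': 0.15, 'joints': array([-1.3000805 ,  0.47762766,  0.02233104,  1.55621508, -0.0115226 ,
        1.10936357, -0.08309529]), 'qvel': array([ 0.00039698, -0.00027423,  0.00101402, -0.00300267,  0.00035522,
       -0.00103123,  0.00051259]), 'tau': array([ 2.52575250e-03, -5.96924293e+01,  1.61007777e+00, -2.81487626e+01,
        1.26328535e-02,  6.58193749e-03, -4.34879695e-06]), 'tcp_pos': array([0.24952669, 0.6269477 , 0.40394081]), 'orientation': array([-5.91411914e-01, -3.08521576e+00,  2.31263273e-03]), 'contact_force': array([ 0.6918235 ,  0.4456509 , -0.01416346]), 'moment': array([-0.02195809,  0.02560822,  0.04562586]), 'gripper_force': 0.0, 'grip_width': 0.08514408649359315}
```

```bash
python3 - <<'E'
import cv2
for n in ('scene','side'):
    im=cv2.imread(f'pics/{n}0.png'); cv2.imwrite(f'pics/{n}0b.png',cv2.resize(im,(800,600),interpolation=cv2.INTER_CUBIC))
E
```

```text
(no output)
```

View pics/scene0b.png

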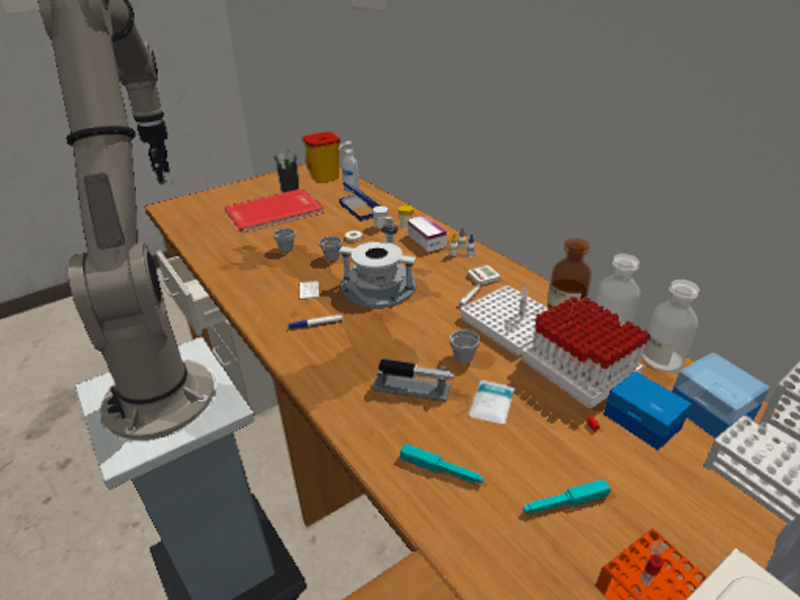

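View pics/side0b.png

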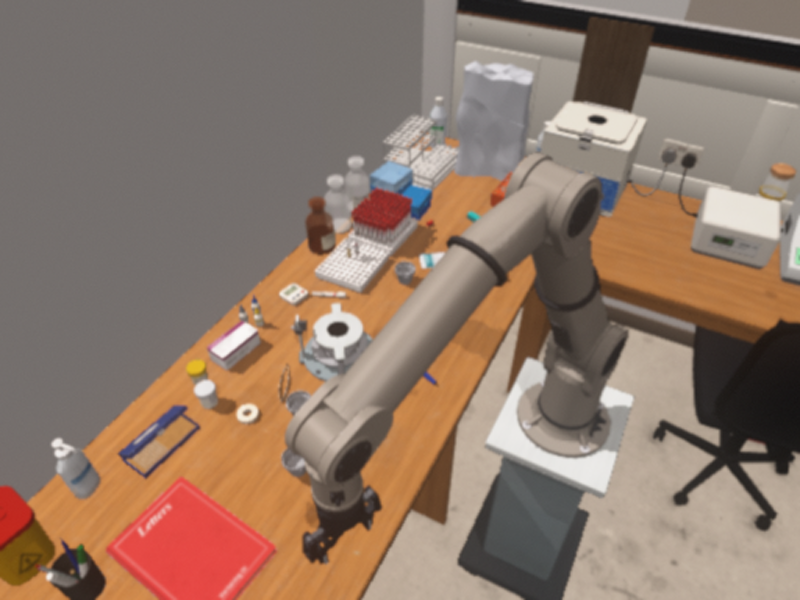

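The scene view (800 px scale) shows three cups at (285,240), (331,248) and (464,347). The jack table is centred at (377,254). The bar has a black handle and lies in the grey rest at (395,367), with its tip at (452,374). The turquoise look-alikes are at (440,465) and (570,497), and I'll leave those alone. The side view agrees: table disc (338,329), cups (405,272), (297,402) and (293,460).

```bash
cat >> h.py <<'E'
def yaw(o=None):
    o=o or r.get_obs(); m=R.from_rotvec(o['orientation']).as_matrix(); return np.arctan2(m[1,0],m[0,0])
def shift(p,y=None,o=None):
    "tool-frame shift from now to TCP p (world), tool-x at yaw y (mod pi nearest)"
    o=o or r.get_obs(); m=R.from_rotvec(o['orientation']).as_matrix()
    d=m.T@(np.array(p)-o['tcp_pos']); roll=0
    if y is not None:
        roll=-((y-yaw(o)+np.pi/2)%np.pi-np.pi/2)
    return np.round(np.r_[d,roll],4)
E
python3 - <<'E'
from h import *
c=r.calibration('scene'); s=r.calibration('side'); k=1/1.5625
P=lambda a,b:(a*k,b*k)
print('table',onz(c,*P(377,254),.103),onz(s,*P(338,329),.103),tri(c,P(377,254),s,P(338,329)))
for n,a,b in (('A',(464,336),(405,268)),('B',(331,241),(299,398)),('C',(285,234),(294,455))):
    print(n,onz(c,*P(*a),.055),onz(s,*P(*b),.055))
print('handle',onz(c,*P(397,367),.05),'handle end',onz(c,*P(380,363),.05),'tip',onz(c,*P(452,374),.05))
o=r.get_obs(); print('yaw',yaw(o), R.from_rotvec(o['orientation']).as_matrix().round(3))
m=R.from_rotvec(o['orientation']).as_matrix();w=r.calibration('wrist');M=R.from_rotvec(w['rvec']).as_matrix()
print('cam in tool',m.T@(-M.T@w['tvec']-o['tcp_pos']),'\n', (M@m).round(3))
E
```

```text
table [0.62032568 0.07410895 0.103     ] [0.61615703 0.08098083 0.103     ] (array([0.62041111, 0.07724603, 0.09989243]), np.float64(0.004282030793317077))
A [ 0.61195575 -0.28283592  0.055     ] [ 0.60009322 -0.28379587  0.055     ]
B [0.603224   0.29598467 0.055     ] [0.60177684 0.2952704  0.055     ]
C [0.51517671 0.42322438 0.055     ] [0.51709058 0.43734493 0.055     ]
handle [ 0.43538758 -0.27310143  0.05      ] handle end [ 0.41416978 -0.24108232  0.05      ] tip [ 0.51272597 -0.3589348   0.05      ]
yaw 2.7628032815615784 [[-0.929  0.37  -0.   ]
 [ 0.37   0.929 -0.001]
 [-0.    -0.001 -1.   ]]
cam in tool [0.07195541 0.00036825 0.03135531] 
 [[ 0.     1.    -0.   ]
 [-0.96  -0.    -0.281]
 [-0.281  0.     0.96 ]]
```

```bash
python3 - <<'E'
from h import *
c=r.calibration('scene'); s=r.calibration('side'); k=1/1.5625
P=lambda a,b:(a*k,b*k)
print('ears scene',onz(c,*P(347,252),.103),onz(c,*P(409,262),.103))
print('ears side',onz(s,*P(337,357),.103),onz(s,*P(340,300),.103))
print('gauge side',onz(s,*P(300,325),.145),'scene',onz(c,*P(389,232),.145))
a=cv2.imread('pics/scene0.png')[135:205,200:280]; b=cv2.imread('pics/side0.png')[180:260,170:250]
cv2.imwrite('pics/jack.png',np.hstack([cv2.resize(a,(400,350),interpolation=cv2.INTER_CUBIC),cv2.resize(b,(400,350),interpolation=cv2.INTER_CUBIC)]))
E
```

```text
ears scene [0.56337063 0.1322032  0.103     ] [ 0.66180487 -0.01109922  0.103     ]
ears side [0.56461592 0.16797737 0.103     ] [ 0.67264205 -0.01972121  0.103     ]
gauge side [0.68803495 0.14851457 0.145     ] scene [0.671569   0.09027773 0.145     ]
```

View pics/jack.png

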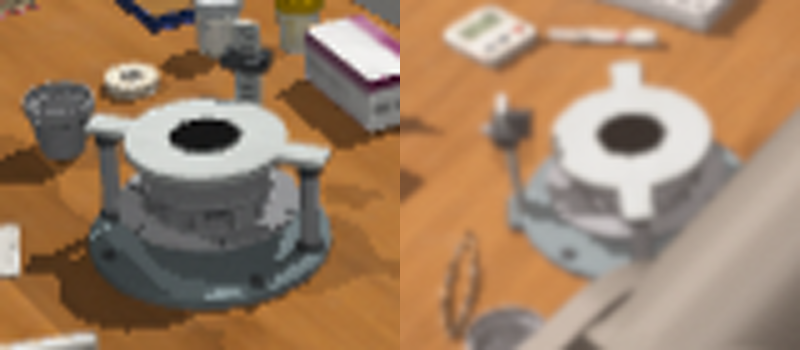

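The enlarged crops confirm the jack. Its ears run along about -58° in the world frame and the gauge upright stands behind at about +32°, so the front faces about 212°. I'll move the wrist camera in front of the jack and look between the open fingers.

Emit:
{"method": "carry_out", "body": {
  "moves": [
    [-0.217, -0.265, 0, 0, 0.085],
    [-0.217, -0.265, 0, 0, 0.085],
    [-0.217, -0.265, 0, 0, 0.085],
    [-0.217, -0.265, 0, 0, 0.085],
    [-0.217, -0.265, 0, 0, 0.085],
    [-0.217, -0.265, 0, 0, 0.085],
    [-0.217, -0.265, 0, 0, 0.085],
    [-0.217, -0.265, 0, 0, 0.085]
  ]
}}

```text
clock: 0.95
tcp_pos: [0.3551, 0.2949, 0.4045]
orientation: [0.605, 3.083, -0.004]
contact_force: [0.5, 0.9, -0.6]
grip_width: 0.0846
gripper_force: 0.0
```

Emit:
{"method": "carry_out", "body": {
  "moves": [
    [-0.217, -0.265, 0, -0.937, 0.085],
    [-0.217, -0.265, 0, -0.937, 0.085],
    [-0.217, -0.265, 0, -0.937, 0.085],
    [-0.217, -0.265, 0, -0.937, 0.085],
    [-0.217, -0.265, 0, -0.937, 0.085],
    [-0.217, -0.265, 0, -0.937, 0.085],
    [-0.217, -0.265, 0, -0.937, 0.085],
    [-0.217, -0.265, 0, -0.937, 0.085]
  ]
}}

```text
clock: 1.75
tcp_pos: [0.4568, -0.0242, 0.4048]
orientation: [-0.876, 3.016, 0.001]
contact_force: [0.8, 0.8, -0.0]
grip_width: 0.0849
gripper_force: 0.0
```

```bash
python3 - <<'E'
from h import *
o=r.get_obs(); print(o['tcp_pos'],yaw(o),o['clock'],o['joints'])
im,c=grab('wrist','w1.png'); im,c=grab('scene','s1.png'); im,c=grab('side','d1.png')
im=cv2.imread('pics/w1.png');cv2.imwrite('pics/w1b.png',cv2.resize(im,(800,600),interpolation=cv2.INTER_CUBIC))
E
```

```text
[ 0.45683871 -0.02422114  0.40479765] -2.5761252941908666 1.75 [-0.45493575  0.10917698  0.4047786   2.07557163 -0.05308377  0.96570143
  2.11414045]
```

View pics/w1b.png

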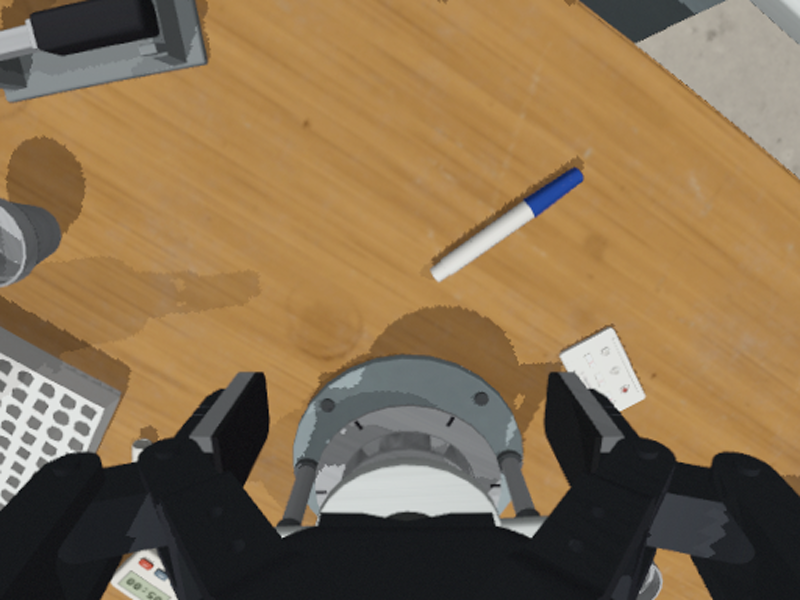

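The wrist view shows the jack between the fingers (800 px scale). The black ticks are at (360,425), (450,421), (495,486) and (322,491), and the post feet at (307,465) and (509,457). Cup A is at the left edge, and the bar lies in its rest at upper left.

```bash
cat > t.py <<'E'
from h import *
import sys
im=cv2.imread('pics/w1.png'); c=r.calibration('wrist'); k=1/1.5625
g=cv2.cvtColor(im,cv2.COLOR_BGR2GRAY)
T=[]
for a,b in ((360,425),(450,421),(495,486),(322,491)):
    u,v=int(a*k),int(b*k); sub=g[v-7:v+8,u-9:u+10].astype(float)
    w=np.clip(np.median(sub)-35-sub,0,None); yy,xx=np.mgrid[v-7:v+8,u-9:u+10]
    T.append(((w*xx).sum()/w.sum(),(w*yy).sum()/w.sum()))
print(np.round(T,1))
from scipy.optimize import least_squares
# base rim: outermost base pixels along front, sample from edge of bluish-grey on wood
hsv=cv2.cvtColor(im,cv2.COLOR_BGR2HSV)
wood=(hsv[...,1]>80)
B=[]
for u in range(200,325,5):
    col=np.where(~wood[200:300,u])[0]
    if len(col): B.append((u,200+col[0]))
print(B)
def f(p):
    x,y,a,zf,rt=p; e=[]
    for i,t in enumerate(T):
        q=onz(c,*t,zf)[:2]-[x,y]; ang=a+np.pi/3*[0,1,2,-1][i]
        e+=list((q-rt*np.array([np.cos(ang),np.sin(ang)]))*1000)
    for b in B: e.append((np.hypot(*(onz(c,*b,.012)[:2]-[x,y]))-.104)*1000)
    return e
for a0 in (3.3,):
    s=least_squares(f,[.618,.077,a0,.03,.07],loss='soft_l1'); print(s.x.round(4),s.cost,np.round(f(s.x),1))
x,y=s.x[:2]
for n,p,z in (('postR',(307,463),.012),('postL',(511,455),.012),('bolt',(328,406),.012),('bolt',(481,399),.012)):
    q=onz(c,p[0]*k,p[1]*k,z)[:2]-[x,y]; print(n,np.hypot(*q),np.degrees(np.arctan2(q[1],q[0]))%360)
E
python3 t.py
```

```text
[[229.1 271.8]
 [287.9 269.2]
 [316.9 309.8]
 [202.  312.6]]
[(200, np.int64(255)), (205, np.int64(249)), (210, np.int64(244)), (215, np.int64(241)), (220, np.int64(238)), (225, np.int64(235)), (230, np.int64(233)), (235, np.int64(231)), (240, np.int64(229)), (245, np.int64(228)), (250, np.int64(228)), (255, np.int64(227)), (260, np.int64(227)), (265, np.int64(227)), (270, np.int64(227)), (275, np.int64(228)), (280, np.int64(229)), (285, np.int64(231)), (290, np.int64(232)), (295, np.int64(234)), (300, np.int64(237)), (305, np.int64(240)), (310, np.int64(244)), (315, np.int64(248)), (320, np.int64(253))]
[ 0.6188  0.075   2.6369 -0.0255 -0.0473] 285.97587278639406 [-29.6 -25.1 -78.5  -0.2   0.   55.8  97.3  -0.3  -1.2  -0.7  -0.   -0.7
  -0.7  -0.2  -0.3   0.    0.9   0.8  -0.3   0.5   0.2   0.4   0.9   0.5
   0.4  -0.5   0.3   0.3  -0.5  -0.6  -1.2  -1.   -0.9]
postR 0.08958753350124515 302.35869256910973
postL 0.09235297158109688 126.16099779873075
bolt 0.08825697129609246 261.82071701931585
bolt 0.08898291156333289 166.9626534524422
```

```bash
sed -i 's/\[0,1,2,-1\]\[i\]/[0,-1,-2,1][i]/; s/for a0 in (3.3,)/for a0 in (4.2,)/' t.py; python3 t.py | tail -6
python3 - <<'E'
from h import *
c=r.calibration('wrist'); im=cv2.imread('pics/w1.png'); 
cv2.imwrite('pics/w1c.png',cv2.resize(im[225:335,170:350],(800,489),interpolation=cv2.INTER_CUBIC))
E
```

```text
-0.3  0.1  0.9  0.8 -0.2  0.6  0.3  0.5  1.   0.6  0.5 -0.4  0.4  0.4
 -0.3 -0.4 -1.  -0.8 -0.7]
postR 0.08940802617054827 302.3076895396315
postL 0.0925374215786386 126.20279566654118
bolt 0.08817242988125122 261.70558309978685
bolt 0.08916665613860042 166.918052580116
```

View pics/w1c.png

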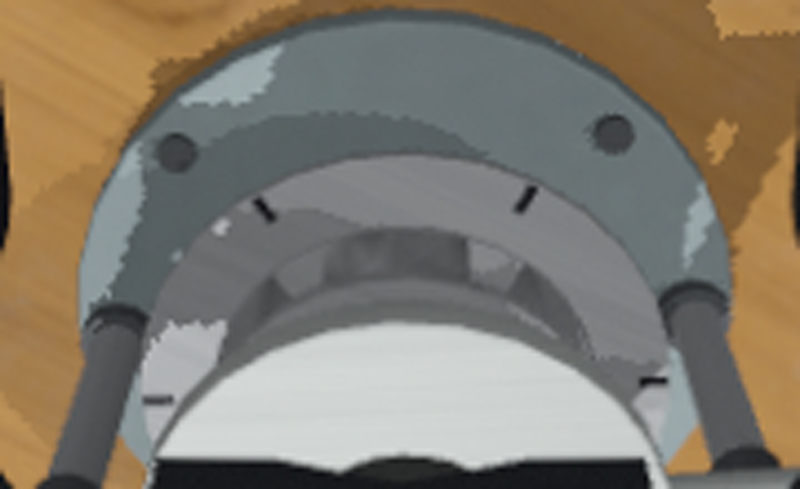

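The crop shows the four ticks clearly at (264,210), (526,200), (652,381) and (157,400). There are no holes dead front; two sit about ±30° either side of it.

```bash
cat >>t.py <<'E'
print('X',s.x, np.degrees(s.x[2]),np.round(f(s.x),1)[:8])
T=[(170+a*.225,225+b*.225) for a,b in ((264,210),(526,200),(652,381),(157,400))]
s=least_squares(f,[.618,.077,4.2,.03,.07],loss='soft_l1');print('X',s.x, np.degrees(s.x[2]),np.round(f(s.x),1)[:8])
E
python3 t.py|grep -A1 X
python3 - <<'E'
from h import *
# bar rest & cup A in w1
c=r.calibration('wrist');k=1/1.5625
print('handle end mid',onz(c,160*k,20*k,.05),'handle/shank',onz(c,35*k,38*k,.05))
print('shift to above bar', shift([.44,-.275,.40]))
# gauge top & table from scene/side
s1=cv2.imread('pics/scene0.png')
E
```

```text
X [0.61894746 0.07492183 4.26020104 0.04635976 0.07200963] 244.09153945749136 [ 0.8  0.5  0.3  0.1 -0.7  0.  -0.2 -4.3]
X [0.61878611 0.0751694  4.2614298  0.04790401 0.07146748] 244.1619422135787 [ 0.1  0.1 -0.1  0.4 -0.3 -0.1  0.   0. ]
handle end mid [ 0.40538723 -0.2389008   0.05      ] handle/shank [ 0.45588545 -0.30803741  0.05      ]
shift to above bar [ 0.1447 -0.2025  0.0049  0.    ]
```

Emit:
{"method": "carry_out", "body": {
  "moves": [
    [-0.071, -0.049, 0, 0.15, 0.085],
    [-0.071, -0.049, 0, 0.3, 0.085],
    [-0.071, -0.049, 0, 0.45, 0.085],
    [-0.071, -0.049, 0, 0.6, 0.085],
    [-0.071, -0.049, 0, 0.75, 0.085],
    [-0.071, -0.049, 0, 0.9, 0.085],
    [-0.071, -0.049, 0, 1.05, 0.085],
    [-0.071, -0.049, 0, 1.2, 0.085]
  ]
}}

```text
clock: 2.7
tcp_pos: [0.5426, -0.0261, 0.4043]
orientation: [-0.997, -2.978, -0.001]
contact_force: [-0.1, 0.1, 0.7]
grip_width: 0.0848
gripper_force: 0.0
```

Emit:
{"method": "carry_out", "body": {
  "moves": [
    [0, 0, 0, 0.15, 0.085],
    [0, 0, 0, 0.3, 0.085],
    [0, 0, 0, 0.338, 0.085],
    [0, 0, 0, 0.338, 0.085],
    [0, 0, 0, 0.338, 0.085],
    [0, 0, 0, 0.338, 0.085],
    [0, 0, 0, 0.338, 0.085],
    [0, 0, 0, 0.338, 0.085]
  ]
}}

```text
clock: 3.5
tcp_pos: [0.5426, -0.0282, 0.4047]
orientation: [-1.478, -2.772, -0.0]
contact_force: [-0.1, 0.3, -0.7]
grip_width: 0.085
gripper_force: 0.0
```

```bash
python3 - <<'E'
from h import *
import pickle
o=r.get_obs(); print(o['tcp_pos'],np.degrees(yaw(o)))
im,c=grab('wrist','v1.png'); pickle.dump(c,open('v1.pkl','wb'))
E
```

```text
[ 0.54257433 -0.02820046  0.40469333] 123.86951548412614
```

Emit:
{"method": "carry_out", "body": {
  "moves": [
    [0, 0.05, 0, 0, 0.085],
    [0, 0.1, 0, 0, 0.085],
    [0, 0.15, 0, 0, 0.085],
    [0, 0.2, 0, 0, 0.085],
    [0, 0.22, 0, 0, 0.085],
    [0, 0.22, 0, 0, 0.085],
    [0, 0.22, 0, 0, 0.085],
    [0, 0.22, 0, 0, 0.085]
  ]
}}

```text
clock: 4.35
tcp_pos: [0.7246, 0.0928, 0.4049]
orientation: [-1.481, -2.77, 0.001]
contact_force: [-1.1, -0.3, -0.5]
grip_width: 0.0848
gripper_force: 0.0
```

```bash
python3 - <<'E'
from h import *
import pickle
o=r.get_obs(); print(o['tcp_pos'],np.degrees(yaw(o)))
im,c=grab('wrist','v2.png'); pickle.dump(c,open('v2.pkl','wb'))
a=cv2.imread('pics/v1.png');b=cv2.imread('pics/v2.png')
c1=pickle.load(open('v1.pkl','rb'))
p1=proj(c1,[.6188,.0752,.12]);p2=proj(c,[.6188,.0752,.12]);print(p1,p2)
def crop(a,p):
    x0=int(np.clip(p[0]-100,0,312));y0=int(np.clip(p[1]-110,0,234));print(x0,y0);return cv2.resize(a[y0:y0+150,x0:x0+200],(800,600),interpolation=cv2.INTER_CUBIC)
cv2.imwrite('pics/v12.png',cv2.resize(np.vstack([crop(a,p1),crop(b,p2)]),(400,600),interpolation=cv2.INTER_AREA))
cv2.imwrite('pics/v1c.png',crop(a,p1));cv2.imwrite('pics/v2c.png',crop(b,p2))
E
```

```text
[0.72459888 0.09281283 0.40489461] 123.75113437562507
[404.18171649 135.73570978] [142.71115682 134.42069117]
304 25
42 24
304 25
42 24
```

View pics/v12.png

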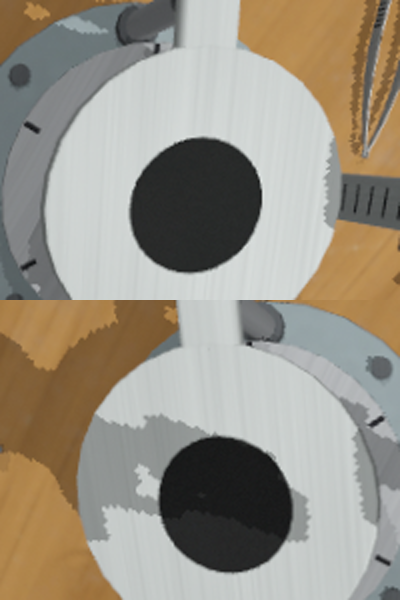

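Both crops show the dark disc and the table. The slider sits just past the right edge of each crop, so I'll view that part of the frames.

```bash
python3 - <<'E'
from h import *
a=cv2.imread('pics/v1.png')[70:180,432:512];b=cv2.imread('pics/v2.png')[70:180,190:300]
cv2.imwrite('pics/g12.png',np.hstack([cv2.resize(a,(320,440),interpolation=cv2.INTER_CUBIC),cv2.resize(b,(440,440),interpolation=cv2.INTER_CUBIC)]))
E
```

```text
(no output)
```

View pics/g12.png

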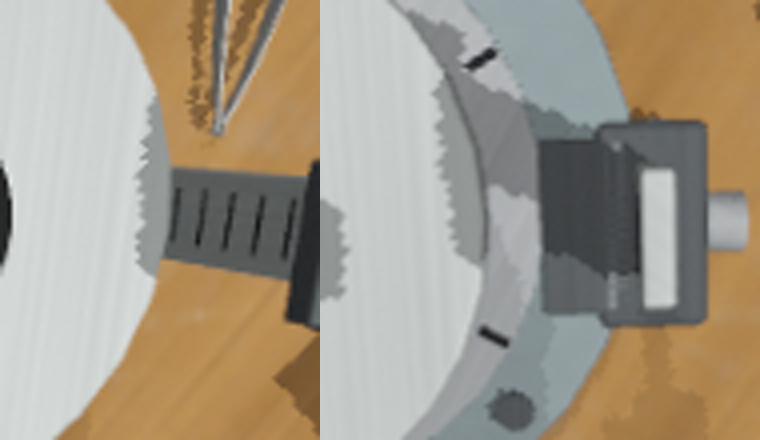

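Emit:
{"method": "carry_out", "body": {
  "moves": [
    [0, -0.05, 0, 0, 0.085],
    [0, -0.1, 0, 0, 0.085],
    [0, -0.15, 0, 0, 0.085],
    [0, -0.16, 0, 0, 0.085],
    [0, -0.16, 0, 0, 0.085],
    [0, -0.16, 0, 0, 0.085],
    [0, -0.16, 0, 0, 0.085],
    [0, -0.16, 0, 0, 0.085]
  ]
}}

```text
clock: 5.2
tcp_pos: [0.5933, 0.0064, 0.4045]
orientation: [1.476, 2.773, -0.0]
contact_force: [-0.5, 0.5, -0.0]
grip_width: 0.0846
gripper_force: 0.0
```

```bash
python3 - <<'E'
from h import *
import pickle
o=r.get_obs(); print(o['tcp_pos'],np.degrees(yaw(o)),o['clock'])
im,c=grab('wrist','v3.png'); pickle.dump(c,open('v3.pkl','wb'))
p=proj(c,[.6188+.09*.826,.0752+.09*.5635,.133]).astype(int);print(p)
a=cv2.imread('pics/v3.png')[p[1]-55:p[1]+55,p[0]-60:p[0]+60]
b=cv2.imread('pics/v2.png')[70:180,190:300]
cv2.imwrite('pics/g32.png',np.hstack([cv2.resize(a,(480,440),interpolation=cv2.INTER_CUBIC)]))
E
```

```text
[0.59334597 0.00640218 0.40451496] 123.96403909186843 5.2
[446 137]
```

View pics/g32.png

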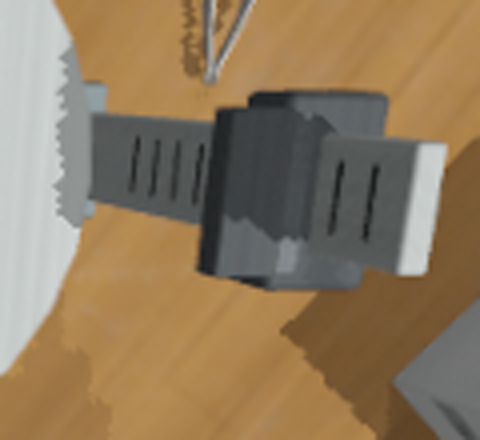

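```bash
cat > z.py <<'E'
from h import *
import pickle
C={n:pickle.load(open(n+'.pkl','rb')) for n in ('v1','v2','v3')}
J=np.array([.6188,.0752]);a=np.radians(34.3);ex=np.array([np.cos(a),np.sin(a)]);ey=np.array([-ex[1],ex[0]])
def show(n,P): q=P[0][:2]-J; print(n,'jack xy',(q@ex*1000).round(1),(q@ey*1000).round(1),'z',(P[0][2]*1000).round(2),'gap',(P[1]*1000).round(2))
show('g1',tri(C['v2'],(245,105),C['v3'],(444,109.5)))
show('g2',tri(C['v2'],(245.75,148),C['v3'],(439.7,150.5)))
E={}
for n in C:
    g=cv2.imread(f'pics/{n}.png').max(2); p=proj(C[n],[*J,.103]); 
    m=(g<75).astype(np.uint8); cs,_=cv2.findContours(m,cv2.RETR_EXTERNAL,cv2.CHAIN_APPROX_NONE)
    for k in cs:
        if cv2.contourArea(k)>1500 and cv2.pointPolygonTest(k,tuple(map(float,p)),False)>0:
            (u,v),ax,an=cv2.fitEllipse(k); E[n]=(u,v); print(n,(u,v),ax)
            q=np.array([onz(C[n],*pt,.103)[:2] for pt in k[:,0]]); print('  diam',(np.hypot(*(q-q.mean(0)).T).mean()*2000).round(1))
for x,y in (('v1','v2'),('v3','v2')):
    if x in E and y in E: show('table '+x+y,tri(C[x],E[x],C[y],E[y]))
# upright top corners as check (z 160)
show('up',tri(C['v2'],(190+(676-320)/4,70+170/4),C['v3'],(386+447/4,82+143/4)))
show('up',tri(C['v2'],(190+(676-320)/4,70+308/4),C['v3'],(386+427/4,82+276/4)))
E
python3 z.py
```

```text
g1 jack xy 86.3 22.4 z 130.53 gap 0.49
g2 jack xy 86.3 -10.4 z 132.74 gap 0.23
v1 (401.5790100097656, 127.17121124267578) (61.39241027832031, 68.6861801147461)
  diam 58.1
v2 (154.399658203125, 125.79085540771484) (63.070247650146484, 68.91204833984375)
  diam 58.2
v3 (333.04583740234375, 126.9918212890625) (64.4097900390625, 68.31777954101562)
  diam 58.1
table v1v2 jack xy 4.8 5.6 z 103.15 gap 0.01
table v3v2 jack xy 4.7 5.6 z 103.02 gap 0.02
up jack xy 111.0 17.9 z 158.6 gap 0.03
up jack xy 111.1 -5.9 z 159.55 gap 0.15
```

```bash
python3 - <<'E'
from h import *
for f,n in (('scene0','scene'),('side0','side'),('s1','scene'),('d1','side')):
    c=r.calibration(n); g=cv2.imread(f'pics/{f}.png').max(2); p=proj(c,[.6192,.079,.103])
    m=(g<75).astype(np.uint8); cs,_=cv2.findContours(m,cv2.RETR_EXTERNAL,cv2.CHAIN_APPROX_NONE)
    for k in cs:
        if cv2.contourArea(k)>60 and cv2.pointPolygonTest(k,tuple(map(float,p)),False)>0:
            (u,v),ax,an=cv2.fitEllipse(k); print(f,(u,v),ax,onz(c,u,v,.103))
o=r.get_obs(); print(o['tcp_pos'],np.degrees(yaw(o)),shift([.44,-.275,.40],-.94))
E
```

```text
[0.59318319 0.00615604 0.40443269] 123.9423992386781 [-0.1477 -0.2841  0.0046 -0.0384]
```

Emit:
{"method": "carry_out", "body": {
  "moves": [
    [0, 0, 0, 0.15, 0.085],
    [0, 0, 0, 0.3, 0.085],
    [0, 0, 0, 0.45, 0.085],
    [0, 0, 0, 0.6, 0.085],
    [0, 0, 0, 0.75, 0.085],
    [0, 0, 0, 0.9, 0.085],
    [0, 0, 0, 1.05, 0.085],
    [0, 0, 0, 1.2, 0.085]
  ]
}}

```text
clock: 6.05
tcp_pos: [0.5929, 0.0058, 0.4045]
orientation: [2.789, 1.446, -0.0]
contact_force: [0.3, -0.4, -1.4]
grip_width: 0.085
gripper_force: 0.0
```

Emit:
{"method": "carry_out", "body": {
  "moves": [
    [0, 0, 0, 0.15, 0.085],
    [0, 0, 0, 0.3, 0.085],
    [0, 0, 0, 0.4, 0.085],
    [0, 0, 0, 0.4, 0.085],
    [0, 0, 0, 0.4, 0.085],
    [0, 0, 0, 0.4, 0.085],
    [0, 0, 0, 0.4, 0.085],
    [0, 0, 0, 0.4, 0.085]
  ]
}}

```text
clock: 6.85
tcp_pos: [0.5924, 0.0051, 0.4048]
orientation: [-3.018, -0.872, -0.0]
contact_force: [-0.1, 0.8, -1.1]
grip_width: 0.085
gripper_force: 0.0
```

```bash
cat > d.py <<'E'
from h import *
def disc(im,c,z=.103,g0=(.6195,.079)):
    p=proj(c,[*g0,z]); g=im.max(2); m=(g<75).astype(np.uint8)
    cs,_=cv2.findContours(m,cv2.RETR_EXTERNAL,cv2.CHAIN_APPROX_NONE)
    for k in cs:
        if cv2.contourArea(k)>60 and abs(cv2.pointPolygonTest(k,tuple(map(float,p)),True))<40:
            (u,v),ax,an=cv2.fitEllipse(k); print('disc',(round(u,1),round(v,1)),np.round(ax,1),onz(c,u,v,z))
E
python3 - <<'E'
from d import *
import pickle
o=r.get_obs(); print(o['tcp_pos'],np.degrees(yaw(o)))
im,c=grab('wrist','v4.png'); pickle.dump(c,open('v4.pkl','wb')); disc(im,c)
for n in ('scene','side'):
    im,c=grab(n,n+'4.png'); disc(im,c)
o=r.get_obs(); print(o['tcp_pos'],np.degrees(yaw(o)))
print(shift([.44,-.275,.40],-.94))
E
```

```text
[0.59241085 0.00509702 0.40480443] 32.22115503701757
disc (202.6, 106.9) [66.3 69.7] [0.6206136 0.0822449 0.103    ]
disc (247.1, 186.4) [ 9.1 30.7] [ 0.53744702 -0.08829303  0.103     ]
disc (241.2, 98.5) [40.7 98.1] [1.0617474  0.73510958 0.103     ]
disc (228.1, 156.2) [17.1 42.7] [ 0.76523507 -0.26594258  0.103     ]
[0.59238044 0.00514166 0.40475627] 32.199876971425624
[-0.2782  0.1559  0.0047  1.502 ]
```

```bash
cat > w1c.py <<'E'
from h import *
import pickle
c=r.calibration('wrist');o=r.get_obs()
m=R.from_rotvec(o['orientation']).as_matrix();M=R.from_rotvec(c['rvec']).as_matrix()
A=M@m; b=M@o['tcp_pos']+c['tvec']    # cam = A tool + b
m1=R.from_rotvec([-.876,3.016,.001]).as_matrix(); p1=np.array([.45683871,-.02422114,.40479765])
M1=A@m1.T; c=dict(c); c['rvec']=R.from_matrix(M1).as_rotvec(); c['tvec']=b-M1@p1
pickle.dump(c,open('w1.pkl','wb'))
E
python3 w1c.py; sed -i "s/c=r.calibration('wrist')/import pickle; c=pickle.load(open('w1.pkl','rb'))/" t.py; python3 t.py|tail -6
```

```text
postR 0.0894772505717244 303.1505598157835
postL 0.09261452397353145 126.8570963779408
bolt 0.08816385613380319 262.49741316866385
bolt 0.08916238260146547 167.62013349810337
X [0.61864367 0.07890373 4.27341449 0.04651344 0.07207056] 244.84861438672675 [ 0.8  0.6  0.3  0.1 -0.7 -0.  -0.2 -4.2]
X [0.61847689 0.07915261 4.274465   0.04803901 0.071518  ] 244.9088039386562 [ 0.1  0.1 -0.1  0.4 -0.3 -0.1  0.1  0.1]
```

```bash
python3 - <<'E'
from h import *
import pickle
P={'v1':[(320.5,88.5),(318,157)],'v2':[(230.25,84.75),(233.25,154.25)]}
for n in P:
    c=pickle.load(open(n+'.pkl','rb'))
    for p in P[n]:
        q=onz(c,*p,.047)[:2]-[.6198,.0824]; a=np.degrees(np.arctan2(q[1],q[0]))%360; print(n,np.hypot(*q).round(4),a.round(2),(a%60).round(2))
E
```

```text
v1 0.072 185.64 5.64
v1 0.0728 244.73 4.73
v2 0.0724 64.18 4.18
v2 0.073 4.86 4.86
```

Emit:
{"method": "carry_out", "body": {
  "moves": [
    [-0.035, 0.02, 0, 0.15, 0.085],
    [-0.07, 0.04, 0, 0.3, 0.085],
    [-0.105, 0.06, 0, 0.45, 0.085],
    [-0.14, 0.08, 0, 0.6, 0.085],
    [-0.175, 0.1, 0, 0.75, 0.085],
    [-0.21, 0.12, 0, 0.9, 0.085],
    [-0.245, 0.14, 0, 1.05, 0.085],
    [-0.278, 0.156, 0, 1.2, 0.085]
  ]
}}

```text
clock: 7.8
tcp_pos: [0.4393, -0.2764, 0.4049]
orientation: [2.98, -0.995, 0.001]
contact_force: [0.3, -1.0, -0.2]
grip_width: 0.0851
gripper_force: 0.0
```

Emit:
{"method": "carry_out", "body": {
  "moves": [
    [0, 0, 0.03, 0.15, 0.085],
    [0, 0, 0.06, 0.3, 0.085],
    [0, 0, 0.08, 0.3, 0.085],
    [0, 0, 0.08, 0.3, 0.085],
    [0, 0, 0.08, 0.3, 0.085],
    [0, 0, 0.08, 0.3, 0.085],
    [0, 0, 0.08, 0.3, 0.085],
    [0, 0, 0.08, 0.3, 0.085]
  ]
}}

```text
clock: 8.6
tcp_pos: [0.4405, -0.2749, 0.3255]
orientation: [-2.802, 1.419, -0.002]
contact_force: [0.2, 0.1, 0.3]
grip_width: 0.0849
gripper_force: 0.0
```

```bash
python3 - <<'E'
from h import *
import pickle
o=r.get_obs(); print(o['tcp_pos'],np.degrees(yaw(o)))
im,c=grab('wrist','b1.png'); pickle.dump(c,open('b1.pkl','wb'))
im=cv2.imread('pics/b1.png');cv2.imwrite('pics/b1b.png',cv2.resize(im,(800,600),interpolation=cv2.INTER_CUBIC))
E
```

```text
[ 0.44050176 -0.27494546  0.32547315] -53.722503776246356
```

View pics/b1b.png

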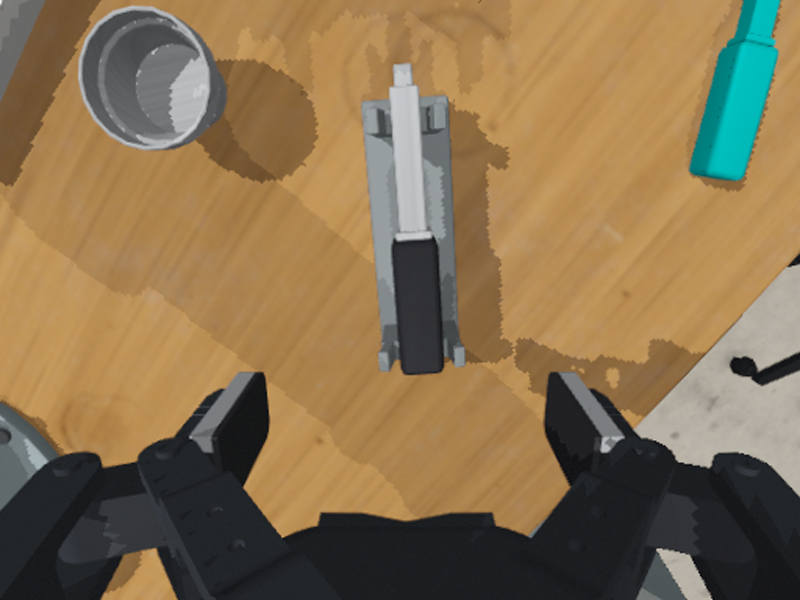

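The wrist view shows the steel bar with its black handle in the grey rest (800 px scale): tip (403,65), shoulder (414,237), handle end (421,373). Cup A is at upper left. The turquoise look-alike at upper right is not the bar.

```bash
python3 - <<'E'
from h import *
import pickle
c=pickle.load(open('b1.pkl','rb'));k=1/1.5625
f=onz(c,414.5*k,241*k,.062);e=onz(c,421*k,372*k,.062);t=onz(c,402.5*k,65*k,.0545);s=onz(c,411*k,180*k,.057)
for n,p in (('front',f),('end',e),('tip',t),('shank',s)): print(n,p.round(4))
print('len',np.hypot(*(f-e)[:2]),np.hypot(*(t-e)[:2]))
d=(t-e)[:2]; a=np.arctan2(d[1],d[0]); u=d/np.hypot(*d); org=t[:2]-.12*u; print('yaw',np.degrees(a),'org',org, e[:2]+.037*u)
org=(t[:2]-.12*u+e[:2]+.037*u)/2
o=r.get_obs(); print('shift',shift([*org,.05+.155],a,o), o['tcp_pos'])
# cup A: rim ellipse
q=onz(c,150*k,78*k,.055); print('cupA',q)
E
```

```text
front [ 0.455  -0.3013  0.062 ]
end [ 0.4101 -0.2466  0.062 ]
tip [ 0.508  -0.3638  0.0545]
shank [ 0.4736 -0.3238  0.057 ]
len 0.0707793899204573 0.15271008808760075
yaw -50.09414199546633 org [ 0.43103735 -0.27171927] [ 0.43378945 -0.27501006]
shift [-0.0061  0.0057  0.1203 -0.0634] [ 0.44043173 -0.27490684  0.32529179]
cupA [ 0.60250546 -0.28949949  0.055     ]
```

Emit:
{"method": "carry_out", "body": {
  "moves": [
    [-0.006, 0.0055, 0.02, -0.06, 0.085],
    [-0.006, 0.0055, 0.05, -0.061, 0.085],
    [-0.006, 0.0055, 0.075, -0.061, 0.085],
    [-0.006, 0.0055, 0.095, -0.061, 0.085],
    [-0.006, 0.0055, 0.11, -0.061, 0.085],
    [-0.006, 0.0055, 0.12, -0.061, 0.085],
    [-0.006, 0.0055, 0.12, -0.061, 0.085],
    [-0.006, 0.0055, 0.12, -0.061, 0.085]
  ]
}}

```text
clock: 9.45
tcp_pos: [0.4324, -0.2735, 0.2052]
orientation: [2.844, -1.334, 0.001]
contact_force: [-0.0, -0.4, -0.1]
grip_width: 0.0852
gripper_force: 0.0
```

Emit:
{"method": "carry_out", "body": {
  "moves": [
    [0, 0, 0, 0, 0.05],
    [0, 0, 0, 0, 0.035],
    [0, 0, 0, 0, 0.03],
    [0, 0, 0, 0, 0.02],
    [0, 0, 0, 0, 0.01],
    [0, 0, 0, 0, 0.0],
    [0, 0, 0, 0, 0.0],
    [0, 0, 0, 0, 0.0]
  ],
  "force": 60
}}

```text
clock: 10.25
tcp_pos: [0.4324, -0.2734, 0.2051]
orientation: [-2.844, 1.334, -0.001]
contact_force: [-0.4, 1.0, 6.9]
grip_width: 0.0229
gripper_force: 59.0
```

```bash
python3 - <<'E'
from h import *
import pickle
o=r.get_obs(); print(o['tcp_pos'],np.degrees(yaw(o)),o['grip_width'],o['gripper_force'],o['contact_force'],o['moment'])
im,c=grab('wrist','b2.png'); pickle.dump(c,open('b2.pkl','wb'))
im=cv2.imread('pics/b2.png');cv2.imwrite('pics/b2b.png',cv2.resize(im,(800,600),interpolation=cv2.INTER_CUBIC))
E
```

```text
[ 0.43237536 -0.27340312  0.20507377] -50.26122524382455 0.022938181174293717 58.967726826667786 [-0.42244208  0.95163667  6.90825362] [0.25545128 0.01822156 0.0260321 ]
```

View pics/b2b.png

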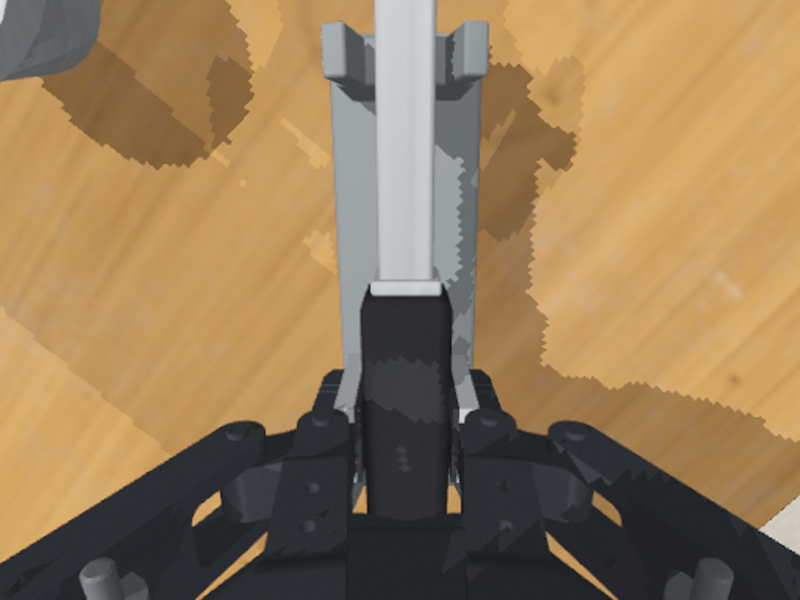

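The fingers hold the black handle squarely, with the bar along tool x and the shoulder at (406,293). I'll note this as the parking pose, lift, and go to the jack.

```bash
cat >> h.py <<'E'
JC=np.array([.6200,.0823])
def bar(th,rad=.154,z=.055,dx=0.):
    "TCP for bar in hole direction th deg, origin at radius rad; grasp is dx (m) toward tip from origin"
    a=np.radians(th); u=np.array([np.cos(a),np.sin(a)])
    return [*(JC+u*(rad-dx)),z+.155], a-np.pi
E
python3 - <<'E'
from h import *
import pickle
c=pickle.load(open('b2.pkl','rb'));k=1/1.5625;o=r.get_obs();m=R.from_rotvec(o['orientation']).as_matrix()
for p,z in (((406,297),.062),((406,288),.059)):
    q=onz(c,p[0]*k,p[1]*k,z); print((m.T@(q-o['tcp_pos'])).round(4))
p,y=bar(244.85,.205); print(p,np.degrees(y)); o['tcp_pos'][2]=.2551; print(shift(p,y,o))
print([shift(bar(244.85,rr)[0],y,o) for rr in (.205,.154)])
E
```

```text
[ 3.710e-02 -1.000e-04  1.431e-01]
[ 3.860e-02 -1.000e-04  1.461e-01]
[np.float64(0.5328771486092568), np.float64(-0.10326564543456442), 0.21] 64.84999999999998
[-0.0666 -0.186   0.0452  1.1325]
[array([-0.0666, -0.186 ,  0.0452,  1.1325]), array([-0.0883, -0.2322,  0.0452,  1.1325])]
```

Emit:
{"method": "carry_out", "body": {
  "moves": [
    [0, 0, -0.03, 0, 0.0],
    [0, 0, -0.07, 0, 0.0],
    [-0.01, -0.03, -0.1, -0.15, 0.0],
    [-0.02, -0.06, -0.1, -0.3, 0.0],
    [-0.035, -0.09, -0.1, -0.45, 0.0],
    [-0.045, -0.12, -0.1, -0.6, 0.0],
    [-0.055, -0.15, -0.1, -0.75, 0.0],
    [-0.0644, -0.1815, -0.1, -0.9, 0.0]
  ]
}}

```text
clock: 11.1
tcp_pos: [0.5308, -0.1064, 0.3045]
orientation: [-3.141, -0.045, 0.001]
contact_force: [0.2, -0.6, -1.1]
grip_width: 0.0233
gripper_force: 59.0
```

Emit:
{"method": "carry_out", "body": {
  "moves": [
    [0, 0, 0, -0.15, 0.0],
    [0, 0, 0, -0.3, 0.0],
    [0, 0, 0, -0.45, 0.0],
    [0, 0, 0, -0.6, 0.0],
    [0, 0, 0, -0.75, 0.0],
    [0, 0, 0, -0.9, 0.0],
    [0, 0, 0, -1.05, 0.0],
    [0, 0, 0, -1.109, 0.0]
  ]
}}

```text
clock: 11.9
tcp_pos: [0.5303, -0.1079, 0.3045]
orientation: [-2.648, -1.69, 0.0]
contact_force: [0.8, 0.3, -1.4]
grip_width: 0.0232
gripper_force: 59.1
```

```bash
sed -i 's/roll=-((y-yaw(o)+np.pi\/2)%np.pi-np.pi\/2)/roll=-((y-yaw(o)+np.pi)%(2*np.pi)-np.pi)/' h.py; python3 - <<'E'
from h import *
import pickle
p,y=bar(244.85,.21); print(shift(p,y))
im,c=grab('wrist','j1.png'); pickle.dump(c,open('j1.pkl','wb'))
o=r.get_obs();print(o['contact_force'],o['moment'],o['grip_width']);print(shift(p,y))
im=cv2.imread('pics/j1.png');cv2.imwrite('pics/j1b.png',cv2.resize(im,(800,600),interpolation=cv2.INTER_CUBIC))
E
```

```text
[0.0003 0.0005 0.0945 0.0046]
[-0.05305243  0.30687425 -1.89818669] [-0.02990967  0.02390893  0.03235722] 0.022993585421606347
[0.0003 0.0004 0.0946 0.0051]
```

View pics/j1b.png

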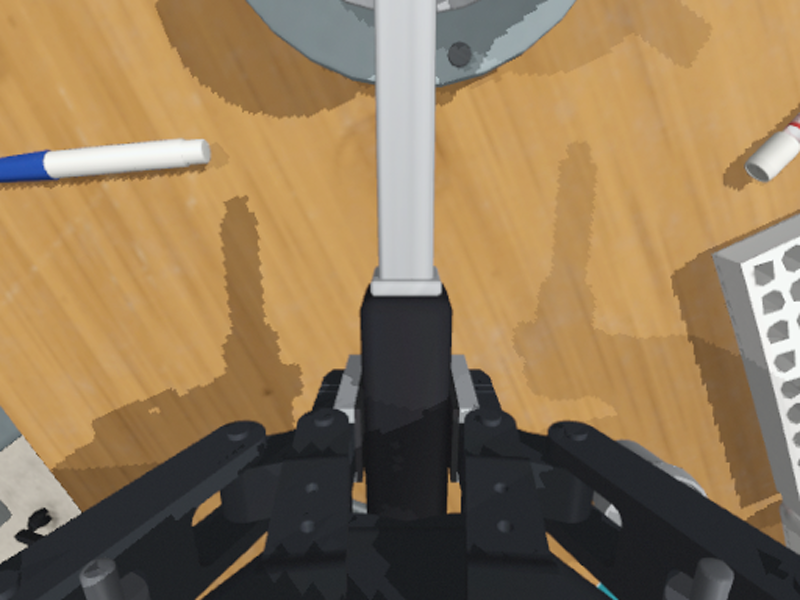

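The bar is still aligned in the grip and the base arc shows at the top. I'll check the jack centre against that arc.

```bash
python3 - <<'E'
from h import *
import pickle
from scipy.optimize import least_squares
c=pickle.load(open('j1.pkl','rb')); im=cv2.imread('pics/j1.png'); hsv=cv2.cvtColor(im,cv2.COLOR_BGR2HSV)
w=hsv[...,1]>80; B=[]
for v in range(2,40,3):
    for sgn in (-1,1):
        u=235 if sgn<0 else 285
        while 0<u<511 and not w[v,u]: u+=sgn
        if abs(u-260)>28: B.append((u,v))
for v_u in list(range(170,236,5))+list(range(285,350,5)):
    col=np.where(w[:70,v_u])[0]
    if len(col) and col[0]>3: B.append((v_u,col[0]))
Q=np.array([onz(c,*b,.012)[:2] for b in B])
s=least_squares(lambda p:(np.hypot(*(Q-p).T)-.104)*1000,[.62,.082],loss='soft_l1'); print(s.x,np.round(s.fun,1))
for z in (.012,): print(len(B))
E
```

```text
[0.61981185 0.08154711] [-0.6 -0.9 -1.  -0.7 -0.6 -0.3 -0.8  0.1 -0.3 -0.  -0.3 -0.6 -0.2 -0.5
 -0.  -0.7 -0.2 -0.4 -0.3 -0.5 -0.2  0.1  0.   0.3  0.4 -0.2 -0.3 -0.2
 -0.3 -0.3  0.  -0.1  0.6  0.1  0.6  0.5  0.6  0.8  0.5  0.3  1.   0.3
  0.4  0.7  0.5  1.1  0.5  0.  -0.2  0.4 -0.2 -0.5 -0.5]
53
```

Emit:
{"method": "carry_out", "body": {
  "moves": [
    [0, 0, 0.03, 0.005, 0.0],
    [0, 0, 0.06, 0.005, 0.0],
    [0, 0, 0.08, 0.005, 0.0],
    [0, 0, 0.0945, 0.005, 0.0],
    [0.0, 0, 0.0945, 0.005, 0.0],
    [0.01, 0, 0.0945, 0.005, 0.0],
    [0.02, 0, 0.0945, 0.005, 0.0],
    [0.025, 0, 0.0945, 0.005, 0.0]
  ]
}}

```text
clock: 12.75
tcp_pos: [0.5425, -0.0833, 0.2111]
orientation: [2.654, 1.68, 0.003]
contact_force: [-0.4, 0.3, -0.6]
grip_width: 0.0231
gripper_force: 59.2
```

Emit:
{"method": "carry_out", "body": {
  "moves": [
    [0.003, 0, 0, 0, 0.0],
    [0.006, 0, 0, 0, 0.0],
    [0.009, 0, 0, 0, 0.0],
    [0.012, 0, 0, 0, 0.0],
    [0.015, 0, 0, 0, 0.0],
    [0.015, 0, 0, 0, 0.0],
    [0.015, 0, 0, 0, 0.0],
    [0.015, 0, 0, 0, 0.0]
  ]
}}

```text
clock: 13.55
tcp_pos: [0.5476, -0.0718, 0.2102]
orientation: [2.656, 1.677, -0.0]
contact_force: [-0.6, -0.2, -1.2]
grip_width: 0.0231
gripper_force: 59.2
```

```bash
python3 - <<'E'
from h import *
o=r.get_obs();print(o['tcp_pos'],np.degrees(yaw(o)),o['contact_force'],o['moment']);print(shift(*bar(244.85,.156)))
E
```

```text
[ 0.54760774 -0.07177182  0.21017569] 64.5420814531836 [-0.64168849 -0.17070621 -1.2069863 ] [-0.04154208  0.03477512  0.00960805]
[ 0.0142 -0.      0.0002 -0.0054]
```

Emit:
{"method": "carry_out", "body": {
  "moves": [
    [0.002, 0, 0, -0.003, 0.0],
    [0.004, 0, 0, -0.003, 0.0],
    [0.006, 0, 0, -0.003, 0.0],
    [0.008, 0, 0, -0.003, 0.0],
    [0.01, 0, 0, -0.003, 0.0],
    [0.012, 0, 0, -0.003, 0.0],
    [0.0135, 0, 0, -0.003, 0.0],
    [0.0135, 0, 0, -0.003, 0.0]
  ]
}}

```text
clock: 14.35
tcp_pos: [0.5536, -0.0591, 0.2102]
orientation: [-2.653, -1.682, -0.0]
contact_force: [-0.7, -0.4, -1.5]
grip_width: 0.0229
gripper_force: 59.2
```

```bash
cat > arc.py <<'E'
from h import *
import sys
# rows along arc from now to th1 (deg), n rows per call list; frame: current pose taken as commanded
th1=float(sys.argv[1]); n=int(sys.argv[2]); rad=float(sys.argv[3]) if len(sys.argv)>3 else .1555
o=r.get_obs(); q=o['tcp_pos'][:2]-JC; th0=np.degrees(np.arctan2(q[1],q[0]))%360
print('now',th0,'rad',np.hypot(*q),'yaw',np.degrees(yaw(o)),'z',o['tcp_pos'][2],'F',o['contact_force'].round(1),'M',o['moment'].round(2),'clk',o['clock'])
for i in range(0,n,8):
    base=o.copy()
    if i:
        p,y=bar(th0+(th1-th0)*i/n,rad); base=dict(o,tcp_pos=np.array(p),orientation=(R.from_euler('z',y)*R.from_euler('x',np.pi)).as_rotvec())
    print([[float(x) for x in shift(*bar(th0+(th1-th0)*k/n,rad),base).round(4)] for k in range(i+1,min(i+9,n+1))])
E
python3 arc.py 155 16
```

```text
now 244.85854234466913 rad 0.15618930976145876 yaw 64.75502189641894 z 0.21017909999066708 F [-0.7 -0.4 -1.5] M [-0.03 -0.01 -0.01] clk 14.35
[[0.0014, -0.0152, 0.0002, 0.0962], [0.0036, -0.0303, 0.0002, 0.1942], [0.0073, -0.0451, 0.0002, 0.2923], [0.0124, -0.0594, 0.0002, 0.3903], [0.0189, -0.0732, 0.0002, 0.4883], [0.0267, -0.0863, 0.0002, 0.5863], [0.0357, -0.0986, 0.0002, 0.6843], [0.0459, -0.1099, 0.0002, 0.7824]]
[[0.0007, -0.0152, -0.0, 0.098], [0.003, -0.0303, -0.0, 0.196], [0.0067, -0.0451, -0.0, 0.2941], [0.0118, -0.0594, -0.0, 0.3921], [0.0183, -0.0732, -0.0, 0.4901], [0.0261, -0.0863, -0.0, 0.5881], [0.0352, -0.0985, -0.0, 0.6861], [0.0454, -0.1098, -0.0, 0.7842]]
```

Emit:
{"method": "carry_out", "body": {
  "moves": [
    [0.001, -0.0152, 0, 0.097],
    [0.0036, -0.0303, 0, 0.195],
    [0.0073, -0.0451, 0, 0.293],
    [0.0124, -0.0594, 0, 0.391],
    [0.0189, -0.0732, 0, 0.489],
    [0.0267, -0.0863, 0, 0.587],
    [0.0357, -0.0986, 0, 0.685],
    [0.0459, -0.1099, 0, 0.783]
  ]
}}

```text
$.moves[0]: bad value
```

```bash
python3 arc.py 155 8
```

```text
now 244.85854234466913 rad 0.15618930976145876 yaw 64.75502189641894 z 0.21017909999066708 F [-0.7 -0.4 -1.5] M [-0.03 -0.01 -0.01] clk 14.35
[[0.0036, -0.0303, 0.0002, 0.1942], [0.0124, -0.0594, 0.0002, 0.3903], [0.0267, -0.0863, 0.0002, 0.5863], [0.0459, -0.1099, 0.0002, 0.7824], [0.0694, -0.1293, 0.0002, 0.9784], [0.0962, -0.1437, 0.0002, 1.1744], [0.1252, -0.1527, 0.0002, 1.3705], [0.1555, -0.1558, 0.0002, 1.5665]]
```

Forgot the claw column.

Emit:
{"method": "carry_out", "body": {
  "moves": [
    [0.001, -0.0152, 0, 0.097, 0],
    [0.0036, -0.0303, 0, 0.195, 0],
    [0.0073, -0.0451, 0, 0.293, 0],
    [0.0124, -0.0594, 0, 0.391, 0],
    [0.0189, -0.0732, 0, 0.489, 0],
    [0.0267, -0.0863, 0, 0.587, 0],
    [0.0357, -0.0986, 0, 0.685, 0],
    [0.0459, -0.1099, 0, 0.783, 0]
  ]
}}

```text
clock: 15.15
tcp_pos: [0.474, 0.0274, 0.2108]
orientation: [3.093, 0.528, 0.005]
contact_force: [4.5, -5.5, -2.3]
grip_width: 0.0233
gripper_force: 59.4
```

```bash
python3 arc.py 155 8;  python3 - <<'E'
from h import *
im,c=grab('wrist','j2.png')
cv2.imwrite('pics/j2b.png',cv2.resize(im[:300,:,::-1],(640,375),interpolation=cv2.INTER_CUBIC))
E
```

```text
now 200.5989500608512 rad 0.15595800832049747 yaw 19.368012292256196 z 0.21078835387282344 F [ 4.5 -5.5 -2.3] M [-1.3  -0.55 -0.73] clk 15.15
[[0.0009, -0.0155, 0.0007, 0.078], [0.0029, -0.0308, 0.0007, 0.1775], [0.0063, -0.0459, 0.0006, 0.277], [0.0113, -0.0605, 0.0006, 0.3764], [0.0177, -0.0746, 0.0005, 0.4759], [0.0255, -0.088, 0.0005, 0.5754], [0.0345, -0.1005, 0.0005, 0.6749], [0.0448, -0.1121, 0.0005, 0.7744]]
```

View pics/j2b.png

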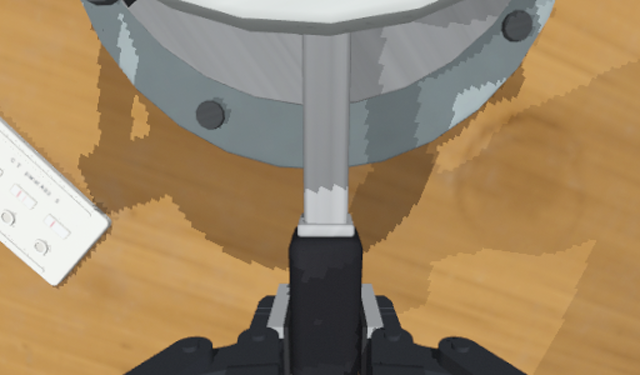

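Emit:
{"method": "carry_out", "body": {
  "moves": [
    [0.0007, -0.0152, 0, 0.098, 0],
    [0.003, -0.0303, 0, 0.196, 0],
    [0.0067, -0.0451, 0, 0.294, 0],
    [0.0118, -0.0594, 0, 0.392, 0],
    [0.0183, -0.0732, 0, 0.49, 0],
    [0.0261, -0.0863, 0, 0.588, 0],
    [0.0352, -0.0985, 0, 0.686, 0],
    [0.0454, -0.1098, 0, 0.784, 0]
  ]
}}

```text
clock: 16.0
tcp_pos: [0.4788, 0.146, 0.2103]
orientation: [3.062, -0.691, 0.001]
contact_force: [-0.9, -6.7, 1.0]
grip_width: 0.0232
gripper_force: 59.7
```

Emit:
{"method": "carry_out", "body": {
  "moves": [
    [0, 0, 0, 0, 0],
    [0, 0, 0, 0, 0],
    [0, 0, 0, 0, 0],
    [0, 0, 0, 0, 0],
    [0, 0, 0, 0, 0],
    [0, 0, 0, 0, 0],
    [0, 0, 0, 0, 0],
    [0, 0, 0, 0, 0]
  ]
}}

```text
clock: 16.8
tcp_pos: [0.479, 0.1476, 0.2102]
orientation: [3.067, -0.681, -0.0]
contact_force: [-0.8, -2.2, -1.7]
grip_width: 0.0234
gripper_force: 59.3
```

```bash
python3 arc.py 155 8|head -1;  python3 - <<'E'
from h import *
print(shift(*bar(155,.21)))
E
```

```text
now 155.154970257814 rad 0.15537434697198152 yaw -25.05613979401235 z 0.2101804479827305 F [-0.8 -2.2 -1.7] M [-0.49  0.21 -0.26] clk 16.8
[-0.0546 -0.0004  0.0002 -0.001 ]
```

Emit:
{"method": "carry_out", "body": {
  "moves": [
    [-0.01, 0, 0, 0, 0],
    [-0.02, 0, 0, 0, 0],
    [-0.03, 0, 0, 0, 0],
    [-0.045, 0, 0, 0, 0],
    [-0.055, 0, 0, 0, 0],
    [-0.055, 0, 0, 0, 0],
    [-0.055, 0, 0, 0, 0],
    [-0.055, 0, 0, 0, 0]
  ]
}}

```text
clock: 17.6
tcp_pos: [0.4297, 0.171, 0.2104]
orientation: [-3.067, 0.681, -0.001]
contact_force: [-0.4, -0.6, -0.6]
grip_width: 0.0231
gripper_force: 59.3
```

```bash
 python3 - <<'E'
from d import *
import pickle
k=1/1.5625;c=pickle.load(open('j1.pkl','rb'))
for p in ((714,250),(675,275),(745,500),(765,180)): print([onz(c,p[0]*k,p[1]*k,z).round(3) for z in (.0,.05)])
o=r.get_obs(); q=o['tcp_pos'][:2]-JC; print(np.degrees(np.arctan2(q[1],q[0]))%360,np.hypot(*q),o['contact_force'])
im,c=grab('wrist','j3.png'); pickle.dump(c,open('j3.pkl','wb'))
# grey/dark tick search on the flange: sample ring radius .0715 at z .047
g=im.max(2).astype(int)
for a in range(90,290,1):
    t=np.radians(a); p=proj(c,[*(JC+.0715*np.array([np.cos(t),np.sin(t)])),.047]); u,v=np.round(p).astype(int)
    if 0<=u<512 and 0<=v<384 and g[v,u]<85: print(a,(u,v),g[v,u],im[v,u])
E
```

```text
[array([ 0.704, -0.168,  0.   ]), array([ 0.678, -0.145,  0.05 ])]
[array([ 0.678, -0.173,  0.   ]), array([ 0.656, -0.149,  0.05 ])]
[array([ 0.683, -0.359,  0.   ]), array([ 0.66 , -0.301,  0.05 ])]
[array([ 0.744, -0.14 ,  0.   ]), array([ 0.71 , -0.123,  0.05 ])]
154.99879504865746 0.2099212310435118 [-0.38310753 -0.64827412 -0.64864495]
```

```bash
 python3 - <<'E'
from h import *
import pickle
im=cv2.imread('pics/j3.png');c=pickle.load(open('j3.pkl','rb'));g=im.max(2)
for rad in (.070,.0735):
  L=[]
  for a in np.arange(130,180,1.):
    t=np.radians(a); p=proj(c,[*(JC+rad*np.array([np.cos(t),np.sin(t)])),.047]); u,v=np.round(p).astype(int)
    L.append((int(a),int(g[v,u]) if 0<=u<512 and 0<=v<384 else -1,(int(u),int(v)) if a%10==0 else 0))
  print(rad,[(x[0],x[1]) if not x[2] else x for x in L])
E
```

```text
0.07 [(130, -1, (181, -107)), (131, -1), (132, -1), (133, -1), (134, -1), (135, -1), (136, -1), (137, -1), (138, -1), (139, -1), (140, -1, (212, -96)), (141, -1), (142, -1), (143, -1), (144, -1), (145, -1), (146, -1), (147, -1), (148, -1), (149, -1), (150, -1, (244, -90)), (151, -1), (152, -1), (153, -1), (154, -1), (155, -1), (156, -1), (157, -1), (158, -1), (159, -1), (160, -1, (277, -90)), (161, -1), (162, -1), (163, -1), (164, -1), (165, -1), (166, -1), (167, -1), (168, -1), (169, -1), (170, -1, (309, -96)), (171, -1), (172, -1), (173, -1), (174, -1), (175, -1), (176, -1), (177, -1), (178, -1), (179, -1)]
0.0735 [(130, -1, (177, -97)), (131, -1), (132, -1), (133, -1), (134, -1), (135, -1), (136, -1), (137, -1), (138, -1), (139, -1), (140, -1, (210, -86)), (141, -1), (142, -1), (143, -1), (144, -1), (145, -1), (146, -1), (147, -1), (148, -1), (149, -1), (150, -1, (243, -80)), (151, -1), (152, -1), (153, -1), (154, -1), (155, -1), (156, -1), (157, -1), (158, -1), (159, -1), (160, -1, (278, -80)), (161, -1), (162, -1), (163, -1), (164, -1), (165, -1), (166, -1), (167, -1), (168, -1), (169, -1), (170, -1, (311, -86)), (171, -1), (172, -1), (173, -1), (174, -1), (175, -1), (176, -1), (177, -1), (178, -1), (179, -1)]
```

Emit:
{"method": "carry_out", "body": {
  "moves": [
    [0, 0, -0.04, 0, 0],
    [0.002, 0.029, -0.08, -0.14, 0],
    [0.008, 0.058, -0.12, -0.28, 0],
    [0.018, 0.085, -0.15, -0.42, 0],
    [0.032, 0.111, -0.15, -0.5585, 0],
    [0.032, 0.111, -0.15, -0.5585, 0],
    [0.032, 0.111, -0.15, -0.5585, 0],
    [0.032, 0.111, -0.15, -0.5585, 0]
  ]
}}

```text
clock: 18.45
tcp_pos: [0.4113, 0.0573, 0.36]
orientation: [3.136, 0.189, -0.001]
contact_force: [1.3, -0.4, -0.5]
grip_width: 0.023
gripper_force: 59.5
```

```bash
cat > tick.py <<'E'
from h import *
import sys,pickle
name=sys.argv[1]; lo,hi=int(sys.argv[2]),int(sys.argv[3])
o=r.get_obs(); q=o['tcp_pos'][:2]-JC; print('th',np.degrees(np.arctan2(q[1],q[0]))%360,'rad',np.hypot(*q),'z',o['tcp_pos'][2],'clk',o['clock'])
im,c=grab('wrist',name+'.png'); pickle.dump(c,open(name+'.pkl','wb'))
g=cv2.GaussianBlur(im.max(2),(0,0),.7).astype(int)
for rad in (.0695,.0715,.0735):
    L=[]
    for a in np.arange(lo,hi,.5):
        t=np.radians(a); p=proj(c,[*(JC+rad*np.array([np.cos(t),np.sin(t)])),.047]); u,v=np.round(p).astype(int)
        L.append(g[v,u] if 0<=u<512 and 0<=v<384 else 999)
    L=np.array(L); med=np.array([np.median(L[max(0,i-12):i+13]) for i in range(len(L))])
    print(rad,[(lo+i*.5,int(L[i])) for i in range(len(L)) if L[i]<med[i]-45], 'outside',int((L==999).sum()))
E
python3 tick.py j4 140 235; python3 -c "
from h import *
print(shift(*bar(217.3,.21)))"
```

```text
th 186.82402931589584 rad 0.21020155901501406 z 0.3599797477977792 clk 18.45
0.0695 [(156.5, 87), (157.0, 87), (157.5, 65), (158.0, 47), (158.5, 59), (159.0, 97), (215.5, 81), (216.0, 81), (216.5, 73), (217.0, 71)] outside 59
0.0715 [(157.0, 82), (157.5, 46), (158.0, 46), (158.5, 54), (215.5, 69), (216.0, 69), (216.5, 47), (217.0, 66), (217.5, 66)] outside 49
0.0735 [(157.0, 81), (157.5, 46), (158.0, 46), (158.5, 73), (215.5, 63), (216.0, 63), (216.5, 45), (217.0, 64)] outside 40
[ 0.0291  0.1066  0.15   -0.53  ]
```

Emit:
{"method": "carry_out", "body": {
  "moves": [
    [0.002, 0.028, 0, -0.14, 0],
    [0.008, 0.056, 0, -0.28, 0],
    [0.017, 0.083, 0, -0.42, 0],
    [0.029, 0.1064, 0.02, -0.53, 0],
    [0.029, 0.1064, 0.06, -0.53, 0],
    [0.029, 0.1064, 0.1, -0.53, 0],
    [0.029, 0.1064, 0.14, -0.53, 0],
    [0.029, 0.1064, 0.15, -0.53, 0]
  ]
}}

```text
clock: 19.3
tcp_pos: [0.4515, -0.0449, 0.2064]
orientation: [-2.975, -1.004, 0.013]
contact_force: [-0.8, 0.3, -0.7]
grip_width: 0.023
gripper_force: 59.4
```

Emit:
{"method": "carry_out", "body": {
  "moves": [
    [0, 0, 0, 0, 0],
    [0.01, 0, 0, 0, 0],
    [0.02, 0, 0, 0, 0],
    [0.03, 0, 0, 0, 0],
    [0.035, 0, 0, 0, 0],
    [0.038, 0, 0, 0, 0],
    [0.04, 0, 0, 0, 0],
    [0.042, 0, 0, 0, 0]
  ]
}}

```text
clock: 20.1
tcp_pos: [0.4862, -0.0198, 0.2102]
orientation: [-2.977, -1.005, 0.0]
contact_force: [-0.1, -0.6, -2.0]
grip_width: 0.0232
gripper_force: 59.4
```

```bash
python3 -c "
from h import *
o=r.get_obs();print(shift(*bar(217.2,.1555)),o['contact_force'],o['moment'],np.degrees(yaw(o)))"
```

```text
[ 0.0128 -0.0004  0.0002  0.0017] [-0.06398646 -0.56760511 -2.04164766] [-0.02056412  0.03640733 -0.01396665] 37.29934111424891
```

Emit:
{"method": "carry_out", "body": {
  "moves": [
    [0.002, 0, 0, 0, 0],
    [0.004, 0, 0, 0, 0],
    [0.006, 0, 0, 0, 0],
    [0.008, 0, 0, 0, 0],
    [0.01, 0, 0, 0, 0],
    [0.0125, 0, 0, 0, 0],
    [0.0125, 0, 0, 0, 0],
    [0.0125, 0, 0, 0, 0]
  ]
}}

```text
clock: 20.9
tcp_pos: [0.4963, -0.0121, 0.2102]
orientation: [2.976, 1.005, -0.0]
contact_force: [0.3, -0.2, -1.1]
grip_width: 0.0232
gripper_force: 59.4
```

Emit:
{"method": "carry_out", "body": {
  "moves": [
    [0.0004, -0.0116, 0, 0.0744, 0],
    [0.0017, -0.0231, 0, 0.1488, 0],
    [0.0039, -0.0344, 0, 0.2232, 0],
    [0.0068, -0.0456, 0, 0.2976, 0],
    [0.0106, -0.0565, 0, 0.372, 0],
    [0.0152, -0.0671, 0, 0.4464, 0],
    [0.0206, -0.0774, 0, 0.5207, 0],
    [0.0267, -0.0872, 0, 0.5952, 0]
  ]
}}

```text
clock: 21.7
tcp_pos: [0.4648, 0.0717, 0.2106]
orientation: [3.138, 0.076, 0.004]
contact_force: [2.7, -6.0, -1.2]
grip_width: 0.0236
gripper_force: 59.7
```

Emit:
{"method": "carry_out", "body": {
  "moves": [
    [0.0004, -0.0116, 0, 0.0744, 0],
    [0.0017, -0.0231, 0, 0.1488, 0],
    [0.0039, -0.0344, 0, 0.2232, 0],
    [0.0068, -0.0456, 0, 0.2976, 0],
    [0.0106, -0.0565, 0, 0.372, 0],
    [0.0152, -0.0671, 0, 0.4464, 0],
    [0.0206, -0.0774, 0, 0.5207, 0],
    [0.0267, -0.0872, 0, 0.5952, 0]
  ]
}}

```text
clock: 22.5
tcp_pos: [0.4859, 0.16, 0.2102]
orientation: [3.022, -0.847, 0.001]
contact_force: [-1.6, -7.5, 1.1]
grip_width: 0.0231
gripper_force: 60.0
```

Emit:
{"method": "carry_out", "body": {
  "moves": [
    [0, 0, 0, 0, 0],
    [0, 0, 0, 0, 0],
    [-0.01, 0, 0, 0, 0],
    [-0.02, 0, 0, 0, 0],
    [-0.03, 0, 0, 0, 0],
    [-0.04, 0, 0, 0, 0],
    [-0.0545, 0, 0, 0, 0],
    [-0.0545, 0, 0, 0, 0]
  ]
}}

```text
clock: 23.3
tcp_pos: [0.4379, 0.1914, 0.2099]
orientation: [-3.029, 0.832, 0.004]
contact_force: [-0.1, 0.7, -1.0]
grip_width: 0.0234
gripper_force: 59.4
```

```bash
python3 -c "
from h import *
o=r.get_obs();print(shift(*bar(149,.21)),o['contact_force'],o['moment'],np.degrees(yaw(o)),shift(*bar(181.5,.21)))"
```

```text
[ 0.0023 -0.0002 -0.0001  0.005 ] [-0.1170821   0.71561341 -0.97623446] [ 0.01096243 -0.00303933  0.00316153] -30.71066922154479 [ 3.460e-02  1.128e-01 -2.000e-04 -5.622e-01]
```

Emit:
{"method": "carry_out", "body": {
  "moves": [
    [0, 0, -0.04, 0, 0],
    [0.002, 0.029, -0.08, -0.14, 0],
    [0.008, 0.058, -0.12, -0.28, 0],
    [0.018, 0.085, -0.15, -0.42, 0],
    [0.0346, 0.113, -0.15, -0.562, 0],
    [0.0346, 0.113, -0.15, -0.562, 0],
    [0.0346, 0.113, -0.15, -0.562, 0],
    [0.0346, 0.113, -0.15, -0.562, 0]
  ]
}}

```text
clock: 24.1
tcp_pos: [0.4114, 0.0759, 0.36]
orientation: [3.141, 0.036, -0.0]
contact_force: [-0.1, -0.3, -0.6]
grip_width: 0.0232
gripper_force: 59.6
```

```bash
python3 tick.py j5 135 230; python3 -c "
from h import *
print(shift(*bar(211.3,.21)))"
```

```text
th 181.77019119567362 rad 0.20871007977462763 z 0.36003388485821974 clk 24.1
0.0695 [(152.0, 99), (152.5, 72), (153.0, 54), (153.5, 70), (154.0, 72), (211.0, 76), (211.5, 76), (212.0, 79), (212.5, 86)] outside 50
0.0715 [(152.0, 76), (152.5, 76), (153.0, 49), (153.5, 64), (154.0, 64), (211.0, 63), (211.5, 63), (212.0, 50), (212.5, 78), (213.0, 78)] outside 40
0.0735 [(152.0, 75), (152.5, 75), (153.0, 45), (153.5, 60), (154.0, 60), (211.0, 78), (211.5, 47), (212.0, 47), (212.5, 76)] outside 32
[ 0.0269  0.1033  0.15   -0.5232]
```

```bash
cat > ge.py <<'E'
from h import *
import pickle
ex=np.array([np.cos(np.radians(34.5)),np.sin(np.radians(34.5))]);ey=np.array([-ex[1],ex[0]])
def edge(f,pts,rows,w,sign):
    "subpixel edge columns per row near line pts[0]-pts[1]; sign=+1 dark->light to the right"
    g=cv2.cvtColor(cv2.imread(f'pics/{f}.png'),cv2.COLOR_BGR2GRAY).astype(float)
    (u0,v0),(u1,v1)=pts; out=[]
    for v in rows:
        uc=u0+(u1-u0)*(v-v0)/(v1-v0); us=np.arange(int(uc)-w,int(uc)+w+1)
        d=sign*(g[v,us+1]-g[v,us-1]); d=np.clip(d,0,None); i=d.argmax()
        s=slice(max(0,i-1),i+2); out.append(((us[s]*d[s]).sum()/d[s].sum(),v,d[i]))
    return np.array(out)
def plane(c,P):
    k=np.polyfit(P[:,1],P[:,0],1); res=P[:,0]-np.polyval(k,P[:,1]); ok=abs(res)<.8; k=np.polyfit(P[ok,1],P[ok,0],1)
    v=np.array([P[:,1].min(),P[:,1].max()]); d=[ray(c,np.polyval(k,x),x) for x in v]
    n=np.cross(d[0][1],d[1][1]); n/=np.linalg.norm(n); print('  line',k.round(3),'rms',res[ok].std().round(2),ok.sum(),'/',len(ok)); return n,n@d[0][0]
def inter(c1,P1,c2,P2,y):
    (n1,d1),(n2,d2)=plane(c1,P1),plane(c2,P2)
    e3=np.r_[ey,0]
    for yy in y:
        p=np.linalg.solve(np.array([n1,n2,e3]),[d1,d2,ey@JC+yy]); print('  y',yy,'x',((p[:2]-JC)@ex*1000).round(2),'z',(p[2]*1000).round(2))
if __name__=='__main__':
    C={n:pickle.load(open(n+'.pkl','rb')) for n in ('v2','v3')}
    print('tongue front top'); 
    inter(C['v2'],edge('v2',((245,105),(245.75,148)),range(108,146),4,-1),C['v3'],edge('v3',((444,109.5),(439.5,150)),range(113,147),4,1),(-.015,0,.015))
    print('upright rear top'); 
    inter(C['v2'],edge('v2',((279,112.5),(279,147)),range(115,145),3,-1),C['v3'],edge('v3',((497.7,117.7),(492.7,151)),range(120,149),3,-1),(-.01,0,.01))
    print('upright front top'); 
    inter(C['v2'],edge('v2',((270.5,112.5),(270.5,147)),range(115,145),3,1),C['v3'],edge('v3',((489.7,117.7),(485.7,151)),range(120,149),3,1),(-.01,0,.01))
E
python3 ge.py
```

```text
tongue front top
  line [2.20000e-02 2.41598e+02] rms 0.28 38 / 38
  line [-1.1100e-01  4.5609e+02] rms 0.18 34 / 34
  y -0.015 x 80.62 z 133.35
  y 0 x 80.63 z 132.57
  y 0.015 x 80.65 z 131.8
upright rear top
  line [2.50000e-02 2.75181e+02] rms 0.1 30 / 30
  line [-1.71000e-01  5.17621e+02] rms 0.12 29 / 29
  y -0.01 x 105.94 z 158.71
  y 0 x 105.65 z 158.96
  y 0.01 x 105.36 z 159.2
upright front top
  line [2.80000e-02 2.66548e+02] rms 0.12 30 / 30
  line [-1.67000e-01  5.10024e+02] rms 0.14 29 / 29
  y -0.01 x 100.14 z 159.0
  y 0 x 99.9 z 159.21
  y 0.01 x 99.65 z 159.42
```

Emit:
{"method": "carry_out", "body": {
  "moves": [
    [0.002, 0.028, 0, -0.14, 0],
    [0.008, 0.056, 0, -0.28, 0],
    [0.017, 0.083, 0, -0.42, 0],
    [0.0289, 0.1068, 0.02, -0.5424, 0],
    [0.0289, 0.1068, 0.06, -0.5424, 0],
    [0.0289, 0.1068, 0.1, -0.5424, 0],
    [0.0289, 0.1068, 0.14, -0.5424, 0],
    [0.0289, 0.1068, 0.15, -0.5424, 0]
  ]
}}

```text
clock: 24.95
tcp_pos: [0.4413, -0.0307, 0.2064]
orientation: [-3.017, -0.875, 0.012]
contact_force: [-1.2, -0.1, -1.3]
grip_width: 0.0233
gripper_force: 59.5
```

Emit:
{"method": "carry_out", "body": {
  "moves": [
    [0, 0, 0, 0, 0],
    [0.01, 0, 0, 0, 0],
    [0.02, 0, 0, 0, 0],
    [0.03, 0, 0, 0, 0],
    [0.035, 0, 0, 0, 0],
    [0.038, 0, 0, 0, 0],
    [0.04, 0, 0, 0, 0],
    [0.042, 0, 0, 0, 0]
  ]
}}

```text
clock: 25.75
tcp_pos: [0.478, -0.0085, 0.2102]
orientation: [-3.017, -0.876, 0.0]
contact_force: [0.1, -0.1, -0.6]
grip_width: 0.0232
gripper_force: 59.5
```

```bash
python3 -c "
from h import *
o=r.get_obs();print(shift(*bar(212.4,.1555)),o['contact_force'],o['moment'],np.degrees(yaw(o)))"
```

```text
[ 0.013  -0.0005  0.0002 -0.0004] [ 0.07781397 -0.12919085 -0.55306049] [-0.04510472  0.07343368 -0.00159351] 32.375881688723204
```

Emit:
{"method": "carry_out", "body": {
  "moves": [
    [0.002, 0, 0, 0, 0],
    [0.004, 0, 0, 0, 0],
    [0.006, 0, 0, 0, 0],
    [0.008, 0, 0, 0, 0],
    [0.01, 0, 0, 0, 0],
    [0.0125, 0, 0, 0, 0],
    [0.0125, 0, 0, 0, 0],
    [0.0125, 0, 0, 0, 0]
  ]
}}

```text
clock: 26.55
tcp_pos: [0.4887, -0.0017, 0.2102]
orientation: [3.017, 0.876, -0.0]
contact_force: [0.8, -0.2, -0.9]
grip_width: 0.0228
gripper_force: 59.5
```

Emit:
{"method": "carry_out", "body": {
  "moves": [
    [0.0004, -0.0108, 0, 0.0696, 0],
    [0.0015, -0.0216, 0, 0.1392, 0],
    [0.0034, -0.0322, 0, 0.2088, 0],
    [0.006, -0.0427, 0, 0.2784, 0],
    [0.0093, -0.053, 0, 0.348, 0],
    [0.0134, -0.0631, 0, 0.4176, 0],
    [0.0181, -0.0728, 0, 0.4872, 0],
    [0.0235, -0.0822, 0, 0.5568, 0]
  ]
}}

```text
clock: 27.35
tcp_pos: [0.4643, 0.0785, 0.2104]
orientation: [3.139, 0.002, 0.002]
contact_force: [1.4, -7.0, -0.5]
grip_width: 0.0232
gripper_force: 59.9
```

Emit:
{"method": "carry_out", "body": {
  "moves": [
    [0.0004, -0.0108, 0, 0.0696, 0],
    [0.0015, -0.0216, 0, 0.1392, 0],
    [0.0034, -0.0322, 0, 0.2088, 0],
    [0.006, -0.0427, 0, 0.2784, 0],
    [0.0093, -0.053, 0, 0.348, 0],
    [0.0134, -0.0631, 0, 0.4176, 0],
    [0.0181, -0.0728, 0, 0.4872, 0],
    [0.0235, -0.0822, 0, 0.5568, 0]
  ]
}}

```text
clock: 28.15
tcp_pos: [0.4864, 0.1609, 0.2101]
orientation: [3.019, -0.86, -0.001]
contact_force: [-2.5, -4.8, 1.8]
grip_width: 0.0232
gripper_force: 60.2
```

Emit:
{"method": "carry_out", "body": {
  "moves": [
    [0, 0, 0, 0, 0],
    [0, 0, 0, 0, 0],
    [-0.01, 0, 0, 0, 0],
    [-0.02, 0, 0, 0, 0],
    [-0.03, 0, 0, 0, 0],
    [-0.04, 0, 0, 0, 0],
    [-0.0545, 0, 0, 0, 0],
    [-0.0545, 0, 0, 0, 0]
  ]
}}

```text
clock: 28.95
tcp_pos: [0.439, 0.1927, 0.2099]
orientation: [-3.025, 0.845, 0.004]
contact_force: [0.9, -0.4, -0.9]
grip_width: 0.0232
gripper_force: 59.6
```

Emit:
{"method": "carry_out", "body": {
  "moves": [
    [0, 0, -0.04, 0, 0],
    [0.002, 0.029, -0.08, -0.14, 0],
    [0.008, 0.058, -0.12, -0.28, 0],
    [0.018, 0.085, -0.15, -0.42, 0],
    [0.0346, 0.113, -0.15, -0.562, 0],
    [0.0346, 0.113, -0.15, -0.562, 0],
    [0.0346, 0.113, -0.15, -0.562, 0],
    [0.0346, 0.113, -0.15, -0.562, 0]
  ]
}}

```text
clock: 29.75
tcp_pos: [0.4115, 0.0773, 0.36]
orientation: [3.141, 0.021, -0.0]
contact_force: [0.0, 1.4, -0.6]
grip_width: 0.023
gripper_force: 59.7
```

```bash
python3 tick.py j6 135 230; python3 - <<'E'
from h import *
a=np.radians(34.5);ex=np.array([np.cos(a),np.sin(a)]);
for y in (124,): 
  tx=np.array([np.cos(np.radians(y)),np.sin(np.radians(y))])
  print(shift([*(JC-.0*tx-.16*ex),.42],np.radians(y)))
o=r.get_obs();print(o['joints'])
E
```

```text
th 181.37762357215948 rad 0.20857976730974692 z 0.36003575730192044 clk 29.75
0.0695 [(152.0, 82), (152.5, 66), (153.0, 48), (153.5, 63), (154.0, 63), (211.0, 75), (211.5, 95), (212.0, 74), (212.5, 88)] outside 48
0.0715 [(152.0, 79), (152.5, 62), (153.0, 46), (153.5, 57), (154.0, 75), (211.0, 68), (211.5, 48), (212.0, 50), (212.5, 79)] outside 40
0.0735 [(152.0, 65), (152.5, 65), (153.0, 47), (153.5, 76), (154.0, 76), (211.0, 70), (211.5, 49), (212.0, 50), (212.5, 77)] outside 32
[ 0.0754  0.0868 -0.06   -2.1502]
[-1.48166342  0.3323264   1.39554513  2.23266348 -0.42345578  0.89463916
 -1.37785767]
```

Emit:
{"method": "carry_out", "body": {
  "moves": [
    [0.02, 0.01, -0.045, -0.15, 0],
    [0.05, 0.02, -0.045, -0.3, 0],
    [0.08, 0.03, -0.045, -0.45, 0],
    [0.11, 0.045, -0.045, -0.6, 0],
    [0.14, 0.06, -0.045, -0.75, 0],
    [0.17, 0.07, -0.045, -0.9, 0],
    [0.18, 0.075, -0.045, -1.05, 0],
    [0.18, 0.075, -0.045, -1.15, 0]
  ]
}}

```text
clock: 30.6
tcp_pos: [0.5942, 0.0038, 0.4036]
orientation: [2.646, 1.691, -0.004]
contact_force: [-0.4, -0.5, -2.0]
grip_width: 0.023
gripper_force: 59.6
```

Emit:
{"method": "carry_out", "body": {
  "moves": [
    [0, 0, 0, -0.15, 0],
    [0, 0, 0, -0.3, 0],
    [0, 0, 0, -0.45, 0],
    [0, 0, 0, -0.6, 0],
    [0, 0, 0, -0.75, 0],
    [0, 0, 0, -0.9, 0],
    [0, 0, 0, -0.99, 0],
    [0, 0, 0, -0.99, 0]
  ]
}}

```text
clock: 31.4
tcp_pos: [0.5927, 0.0048, 0.4039]
orientation: [-1.531, -2.742, 0.002]
contact_force: [-0.4, -0.0, -1.2]
grip_width: 0.0232
gripper_force: 59.6
```

Emit:
{"method": "carry_out", "body": {
  "moves": [
    [0, 0, 0, 0, 0],
    [0, 0, 0, 0, 0],
    [0, 0, 0, 0, 0],
    [0, 0, 0, 0, 0],
    [0, 0, 0, 0, 0],
    [0, 0, 0, 0, 0],
    [0, 0, 0, 0, 0],
    [0, 0, 0, 0, 0]
  ]
}}

```text
clock: 32.2
tcp_pos: [0.5924, 0.0041, 0.4052]
orientation: [1.533, 2.742, 0.0]
contact_force: [-0.4, 0.1, -1.3]
grip_width: 0.0234
gripper_force: 59.6
```

```bash
python3 - <<'E'
from d import *
import pickle
o=r.get_obs(); print(o['tcp_pos'],np.degrees(yaw(o)),o['contact_force'])
im,c=grab('wrist','v5.png'); pickle.dump(c,open('v5.pkl','wb')); disc(im,c,.1315,(.62,.082))
E
```

```text
[0.59240358 0.00405309 0.40522581] 121.58295961128627 [-0.40506451  0.13742496 -1.30438161]
disc (341.4, 125.0) [71.7 76.4] [0.61953448 0.08250921 0.1315    ]
```

Emit:
{"method": "carry_out", "body": {
  "moves": [
    [0, 0.05, 0, 0, 0],
    [0, 0.1, 0, 0, 0],
    [0, 0.15, 0, 0, 0],
    [0, 0.2, 0, 0, 0],
    [0, 0.21, 0, 0, 0],
    [0, 0.21, 0, 0, 0],
    [0, 0.21, 0, 0, 0],
    [0, 0.21, 0, 0, 0]
  ]
}}

```text
clock: 33.05
tcp_pos: [0.7705, 0.1123, 0.4058]
orientation: [1.536, 2.74, -0.001]
contact_force: [-0.0, 0.0, -0.1]
grip_width: 0.0229
gripper_force: 59.6
```

```bash
python3 - <<'E'
from d import *
import pickle
o=r.get_obs(); print(o['tcp_pos'],np.degrees(yaw(o)))
im,c=grab('wrist','v6.png'); pickle.dump(c,open('v6.pkl','wb')); disc(im,c,.1315,(.62,.082))
C=[pickle.load(open(n+'.pkl','rb')) for n in ('v5','v6')]
ex=np.array([np.cos(np.radians(34.5)),np.sin(np.radians(34.5))]);ey=np.array([-ex[1],ex[0]])
out=[]
for n,c in zip(('v5','v6'),C):
    p=proj(c,[*(JC+.092*ex),.14]).astype(int); print(n,p)
    x0=int(np.clip(p[0]-50,0,412)); y0=p[1]-55; print('origin',x0,y0)
    out.append(cv2.resize(cv2.imread(f'pics/{n}.png')[y0:y0+110,x0:x0+100],(400,440),interpolation=cv2.INTER_CUBIC))
cv2.imwrite('pics/g56.png',np.hstack(out))
E
```

```text
[0.77054292 0.11230759 0.40576694] 121.46727675113681
disc (79.9, 124.9) [66.6 76.7] [0.61956694 0.08250224 0.1315    ]
v5 [461 121]
origin 411 66
v6 [190 118]
origin 140 63
```

View pics/g56.png

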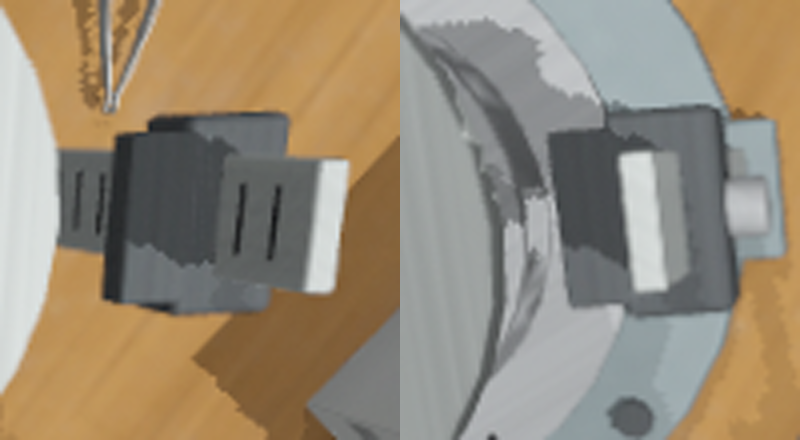

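The crops show the slider's front top edge in both views: left (132,132)→(120,302), right (550,132)→(568,305). The disc triangulates at z = 131.5 mm. Next I'll triangulate that slider edge.

```bash
python3 - <<'E'
from ge import *
C={n:pickle.load(open(n+'.pkl','rb')) for n in ('v2','v3','v5','v6')}
print('tongue v5 v6')
e5=edge('v5',((444,99),(441,141)),range(103,138),3,1); e6=edge('v6',((177.5,96),(182,139)),range(99,136),3,-1)
inter(C['v6'],e6,C['v5'],e5,(-.015,0,.015))
print('v5',e5[::6].round(1)); print('v6',e6[::6].round(1))
print('v2 v5'); e2=edge('v2',((245,105),(245.75,148)),range(108,146),4,-1); inter(C['v2'],e2,C['v5'],e5,(-.015,0,.015))
print('v6 v3'); e3=edge('v3',((444,109.5),(439.5,150)),range(113,147),4,1); inter(C['v6'],e6,C['v3'],e3,(-.015,0,.015))
print('upright front top')
inter(C['v6'],edge('v6',((140+220/4,63+155/4),(140+232/4,63+290/4)),range(104,133),3,1),C['v5'],edge('v5',((411+322/4,66+158/4),(411+307/4,66+290/4)),range(108,136),3,1),(-.01,0,.01))
from h import *
for z in (.130,.1315,.133): pass
print(tri(C['v5'],(341.4,125.0),C['v6'],(79.9,124.9)))
E
```

```text
tongue v5 v6
  line [1.24000e-01 1.64326e+02] rms 0.16 37 / 37
  line [-6.90000e-02  4.50606e+02] rms 0.2 35 / 35
  y -0.015 x 81.13 z 132.49
  y 0 x 80.91 z 132.1
  y 0.015 x 80.7 z 131.7
v5 [[443.7 103.   27. ]
 [443.  109.   26. ]
 [442.8 115.   23. ]
 [442.1 121.   25. ]
 [441.9 127.   53. ]
 [441.8 133.   53. ]]
v6 [[176.7  99.   65. ]
 [177.3 105.   64. ]
 [178.4 111.   75. ]
 [179.1 117.  110. ]
 [179.8 123.  103. ]
 [180.3 129.   84. ]
 [181.1 135.   75. ]]
v2 v5
  line [2.20000e-02 2.41598e+02] rms 0.28 38 / 38
  line [-6.90000e-02  4.50606e+02] rms 0.2 35 / 35
  y -0.015 x 80.62 z 133.35
  y 0 x 80.63 z 132.57
  y 0.015 x 80.65 z 131.79
v6 v3
  line [1.24000e-01 1.64326e+02] rms 0.16 37 / 37
  line [-1.1100e-01  4.5609e+02] rms 0.18 34 / 34
  y -0.015 x 81.13 z 132.49
  y 0 x 80.92 z 132.1
  y 0.015 x 80.7 z 131.71
upright front top
  line [1.17000e-01 1.82165e+02] rms 0.16 29 / 29
  line [-1.22000e-01  5.03634e+02] rms 0.16 28 / 28
  y -0.01 x 100.07 z 159.12
  y 0 x 99.94 z 159.15
  y 0.01 x 99.81 z 159.19
(array([0.61953425, 0.08248041, 0.13149638]), np.float64(1.3238275780364285e-05))
```

Emit:
{"method": "carry_out", "body": {
  "moves": [
    [0.006, -0.044, 0, 0.14, 0],
    [0.012, -0.088, 0, 0.28, 0],
    [0.018, -0.132, 0, 0.42, 0],
    [0.025, -0.177, 0, 0.56, 0],
    [0.031, -0.221, 0, 0.7, 0],
    [0.037, -0.265, 0, 0.84, 0],
    [0.043, -0.31, 0, 0.98, 0],
    [0.05, -0.354, 0.02, 1.12, 0]
  ]
}}

```text
clock: 33.9
tcp_pos: [0.442, -0.0307, 0.3861]
orientation: [-2.76, -1.498, -0.008]
contact_force: [0.4, -1.3, -0.7]
grip_width: 0.0233
gripper_force: 59.7
```

Emit:
{"method": "carry_out", "body": {
  "moves": [
    [0, 0, 0, 0.14, 0],
    [0, 0, 0, 0.28, 0],
    [0, 0, 0, 0.42, 0],
    [0, 0, 0, 0.436, 0],
    [0, 0, 0, 0.436, 0],
    [0, 0, 0, 0.436, 0],
    [0, 0, 0, 0.436, 0],
    [0, 0, 0, 0.436, 0]
  ]
}}

```text
clock: 34.7
tcp_pos: [0.4435, -0.0289, 0.3852]
orientation: [-3.016, -0.879, 0.0]
contact_force: [-0.2, -0.9, -1.0]
grip_width: 0.0234
gripper_force: 59.7
```

```bash
python3 -c "
from h import *
o=r.get_obs();print(shift(*bar(212.35,.21)),o['tcp_pos'],np.degrees(yaw(o)),o['joints'].round(2))"
```

```text
[-0.0014  0.0005  0.1752  0.0023] [ 0.44352442 -0.02887623  0.38517986] 32.4843012721888 [-0.99  0.16  1.04  2.15 -0.18  0.92 -0.86]
```

Emit:
{"method": "carry_out", "body": {
  "moves": [
    [-0.0014, 0.0005, 0.04, 0.002, 0],
    [-0.0014, 0.0005, 0.08, 0.002, 0],
    [-0.0014, 0.0005, 0.12, 0.002, 0],
    [-0.0014, 0.0005, 0.15, 0.002, 0],
    [-0.0014, 0.0005, 0.175, 0.002, 0],
    [-0.0014, 0.0005, 0.175, 0.002, 0],
    [0.008, 0.0005, 0.175, 0.002, 0],
    [0.018, 0.0005, 0.175, 0.002, 0]
  ]
}}

```text
clock: 35.5
tcp_pos: [0.4604, -0.0193, 0.2115]
orientation: [3.017, 0.874, 0.004]
contact_force: [0.2, -0.4, -1.1]
grip_width: 0.0227
gripper_force: 59.7
```

Emit:
{"method": "carry_out", "body": {
  "moves": [
    [0.006, 0, 0, 0, 0],
    [0.012, 0, 0, 0, 0],
    [0.016, 0, 0, 0, 0],
    [0.02, 0, 0, 0, 0],
    [0.024, 0, 0, 0, 0],
    [0.028, 0, 0, 0, 0],
    [0.032, 0, 0, 0, 0],
    [0.035, 0, 0, 0, 0]
  ]
}}

```text
clock: 36.3
tcp_pos: [0.4889, -0.0007, 0.2102]
orientation: [3.017, 0.874, -0.0]
contact_force: [0.2, -0.1, -1.7]
grip_width: 0.0232
gripper_force: 59.7
```

```bash
python3 -c "
from h import *
o=r.get_obs();print(shift(*bar(212.35,.1555)),o['contact_force'],np.degrees(yaw(o)))"
```

```text
[-0.0003  0.0001  0.0002 -0.0005] [ 0.23135575 -0.0692104  -1.67642993] 32.32311977892478
```

Emit:
{"method": "carry_out", "body": {
  "moves": [
    [0.0001, -0.0035, 0, 0.022, 0],
    [0.0003, -0.007, 0, 0.045, 0],
    [0.0006, -0.0105, 0, 0.068, 0],
    [0.001, -0.0142, 0, 0.092, 0],
    [0.0014, -0.018, 0, 0.117, 0],
    [0.0018, -0.022, 0, 0.142, 0],
    [0.0021, -0.0255, 0, 0.165, 0],
    [0.0021, -0.0255, 0, 0.165, 0]
  ]
}}

```text
clock: 37.1
tcp_pos: [0.4771, 0.0212, 0.2105]
orientation: [3.078, 0.616, 0.003]
contact_force: [3.9, -5.0, -3.1]
grip_width: 0.0228
gripper_force: 59.6
```

Emit:
{"method": "carry_out", "body": {
  "moves": [
    [0, 0, 0, 0, 0],
    [0, 0, 0, 0, 0],
    [-0.01, 0, 0, 0, 0],
    [-0.02, 0, 0, 0, 0],
    [-0.03, 0, 0, 0, 0],
    [-0.04, 0, 0, 0, 0],
    [-0.0545, 0, 0, 0, 0],
    [-0.0545, 0, 0, 0, 0]
  ]
}}

```text
clock: 37.9
tcp_pos: [0.424, -0.0001, 0.2099]
orientation: [-3.079, -0.62, 0.004]
contact_force: [0.3, 0.4, -2.2]
grip_width: 0.023
gripper_force: 59.8
```

```bash
python3 -c "
from h import *
o=r.get_obs();print(shift(*bar(202.9,.21)),o['contact_force'],np.degrees(yaw(o)))
print(shift(*bar(178,.215)))"
```

```text
[ 0.0026  0.0003 -0.0001 -0.0021] [ 0.25580058  0.41033233 -2.16479842] 22.781293613941536
[ 1.740e-02 -9.020e-02  1.000e-04  4.325e-01]
```

Emit:
{"method": "carry_out", "body": {
  "moves": [
    [0, 0, -0.04, 0, 0],
    [0.002, 0.029, -0.08, -0.14, 0],
    [0.008, 0.058, -0.12, -0.28, 0],
    [0.02, 0.088, -0.15, -0.42, 0],
    [0.037, 0.115, -0.15, -0.58, 0],
    [0.037, 0.115, -0.15, -0.58, 0],
    [0.037, 0.115, -0.15, -0.58, 0],
    [0.037, 0.115, -0.15, -0.58, 0]
  ]
}}

```text
clock: 38.7
tcp_pos: [0.5044, -0.0902, 0.3594]
orientation: [-2.772, -1.475, 0.003]
contact_force: [-0.5, -0.4, -2.0]
grip_width: 0.0229
gripper_force: 59.7
```

```bash
python3 tick.py j7 190 282; python3 -c "
from h import *
print(shift([.4324,-.2734,.31],np.radians(-50.26)))"
```

```text
th 236.17347189027285 rad 0.20769126050167636 z 0.3593635089058131 clk 38.7
0.0695 [(206.0, 91), (206.5, 75), (207.0, 75), (207.5, 74), (264.5, 104), (265.0, 136), (265.5, 108), (266.0, 124)] outside 35
0.0715 [(206.0, 82), (206.5, 55), (207.0, 52), (207.5, 63), (208.0, 106), (264.5, 77), (265.0, 77), (265.5, 72), (266.0, 113)] outside 27
0.0735 [(206.0, 80), (206.5, 55), (207.0, 51), (207.5, 64), (264.5, 73), (265.0, 73), (265.5, 71), (266.0, 109), (266.5, 109)] outside 19
[-0.1924  0.0427  0.0495  1.856 ]
```

Emit:
{"method": "carry_out", "body": {
  "moves": [
    [-0.024, 0.005, 0, 0.14, 0],
    [-0.048, 0.01, 0, 0.28, 0],
    [-0.072, 0.016, 0, 0.42, 0],
    [-0.096, 0.021, 0, 0.56, 0],
    [-0.12, 0.027, 0, 0.7, 0],
    [-0.144, 0.032, 0, 0.84, 0],
    [-0.168, 0.037, 0, 0.98, 0],
    [-0.192, 0.043, 0, 1.12, 0]
  ]
}}

```text
clock: 39.55
tcp_pos: [0.4333, -0.2737, 0.3597]
orientation: [-3.132, 0.229, 0.001]
contact_force: [-0.3, 0.0, -0.9]
grip_width: 0.0231
gripper_force: 59.8
```

Emit:
{"method": "carry_out", "body": {
  "moves": [
    [0, 0, 0.01, 0.14, 0],
    [0, 0, 0.02, 0.28, 0],
    [0, 0, 0.03, 0.42, 0],
    [0, 0, 0.04, 0.56, 0],
    [0, 0, 0.05, 0.7, 0],
    [0, 0, 0.05, 0.736, 0],
    [0, 0, 0.05, 0.736, 0],
    [0, 0, 0.05, 0.736, 0]
  ]
}}

```text
clock: 40.35
tcp_pos: [0.434, -0.274, 0.3106]
orientation: [-2.846, 1.33, -0.001]
contact_force: [-0.8, 0.6, -1.5]
grip_width: 0.0232
gripper_force: 59.8
```

Emit:
{"method": "carry_out", "body": {
  "moves": [
    [0, 0, 0, 0, 0],
    [0, 0, 0, 0, 0],
    [0, 0, 0, 0, 0],
    [0, 0, 0, 0, 0],
    [0, 0, 0, 0, 0],
    [0, 0, 0, 0, 0],
    [0, 0, 0, 0, 0],
    [0, 0, 0, 0, 0]
  ]
}}

```text
clock: 41.15
tcp_pos: [0.4339, -0.2743, 0.3102]
orientation: [2.844, -1.334, -0.0]
contact_force: [-0.3, 0.4, -2.0]
grip_width: 0.0231
gripper_force: 59.8
```

```bash
python3 -c "
from h import *
for _ in range(2): print(shift([.4324,-.2734,.2052],np.radians(-50.26)))
im,c=grab('wrist','r1.png')
import pickle; pickle.dump(c,open('r1.pkl','wb'))
k=1/1.5625
# bar axis in tool: compare with b2 
g=cv2.cvtColor(im,cv2.COLOR_RGB2GRAY)
for v in (20,60,100,150,170): 
  row=g[v,215:305].astype(int); d=np.diff(row); print(v,215+d.argmax(),215+d.argmin())
g=cv2.imread('pics/b2.png',0)
for v in (20,60,100,150,170): 
  row=g[v,215:305].astype(int); d=np.diff(row); print('b2',v,215+d.argmax(),215+d.argmin())
"
```

```text
[-0.0016  0.0006  0.105   0.0003]
[-0.0016  0.0006  0.105   0.0003]
20 240 276
60 279 277
100 285 288
150 277 287
170 291 287
b2 20 227 289
b2 60 239 277
b2 100 240 287
b2 150 241 293
b2 170 242 295
```

Emit:
{"method": "carry_out", "body": {
  "moves": [
    [-0.0016, 0.0006, 0.03, 0, 0],
    [-0.0016, 0.0006, 0.06, 0, 0],
    [-0.0016, 0.0006, 0.08, 0, 0],
    [-0.0016, 0.0006, 0.09, 0, 0],
    [-0.0016, 0.0006, 0.095, 0, 0],
    [-0.0016, 0.0006, 0.1, 0, 0],
    [-0.0016, 0.0006, 0.1045, 0, 0],
    [-0.0016, 0.0006, 0.1045, 0, 0]
  ]
}}

```text
clock: 42.0
tcp_pos: [0.4326, -0.2734, 0.2057]
orientation: [-2.844, 1.333, -0.0]
contact_force: [-0.1, -0.0, -1.0]
grip_width: 0.0231
gripper_force: 59.9
```

```bash
python3 -c "
from h import *
o=r.get_obs();print(o['tcp_pos'],o['contact_force'],o['moment'],shift([.4324,-.2734,.2052],np.radians(-50.26)))"
```

```text
[ 0.43256396 -0.27341275  0.2057175 ] [-0.12780392 -0.04662654 -0.99123602] [0.04659333 0.02301001 0.06069387] [-0.0001  0.0001  0.0005  0.0005]
```

Emit:
{"method": "carry_out", "body": {
  "moves": [
    [0, 0, 0.0007, 0, 0],
    [0, 0, 0.0007, 0, 0],
    [0, 0, 0.0007, 0, 0.03],
    [0, 0, 0.0007, 0, 0.05],
    [0, 0, 0.0007, 0, 0.085],
    [0, 0, 0.0007, 0, 0.085],
    [0, 0, 0.0007, 0, 0.085],
    [0, 0, 0.0007, 0, 0.085]
  ]
}}

```text
clock: 42.8
tcp_pos: [0.4324, -0.2734, 0.205]
orientation: [2.844, -1.334, -0.0]
contact_force: [0.7, -0.7, 0.1]
grip_width: 0.0849
gripper_force: 0.0
```

Emit:
{"method": "carry_out", "body": {
  "moves": [
    [0, 0, -0.005, 0, 0.085],
    [0, 0, -0.03, 0, 0.085],
    [0, 0, -0.07, 0, 0.085],
    [0, 0, -0.11, 0, 0.085],
    [0.006, -0.0055, -0.12, 0.061, 0.085],
    [0.006, -0.0055, -0.12, 0.061, 0.085],
    [0.006, -0.0055, -0.12, 0.061, 0.085],
    [0.006, -0.0055, -0.12, 0.061, 0.085]
  ]
}}

```text
clock: 43.6
tcp_pos: [0.4398, -0.2742, 0.3239]
orientation: [-2.803, 1.419, 0.003]
contact_force: [0.5, -0.9, -0.7]
grip_width: 0.0847
gripper_force: 0.0
```

```bash
python3 - <<'E'
from h import *
import pickle
o=r.get_obs(); print(o['tcp_pos'],np.degrees(yaw(o)))
im,c=grab('wrist','b3.png'); pickle.dump(c,open('b3.pkl','wb'))
a=cv2.imread('pics/b1.png');b=cv2.imread('pics/b3.png')
c1=pickle.load(open('b1.pkl','rb'))
def feat(f,c):
    g=cv2.imread(f'pics/{f}.png',0).astype(int)
    out=[]
    # handle dark band: centre columns; dark mask within window
    m=((g<70)).astype(np.uint8); m[:,:225]=0;m[:,305:]=0;m[:140]=0;m[245:]=0
    n,l,s,ce=cv2.connectedComponentsWithStats(m); i=1+s[1:,4].argmax(); print(f,'handle bbox',s[i],'cen',ce[i].round(1),onz(c,*ce[i],.062).round(4))
    sm=((g>150)).astype(np.uint8); hsv=cv2.cvtColor(cv2.imread(f'pics/{f}.png'),cv2.COLOR_BGR2HSV); sm&=(hsv[...,1]<40).astype(np.uint8); sm[:,:235]=0; sm[:,285:]=0; sm[165:]=0
    n,l,s,ce=cv2.connectedComponentsWithStats(sm); i=1+s[1:,4].argmax(); print(f,'shank bbox',s[i],'cen',ce[i].round(1),onz(c,*ce[i],.057).round(4))
feat('b1',c1); feat('b3',c)
E
```

```text
[ 0.43983496 -0.27415046  0.32393493] -53.69330563483457
b1 handle bbox [ 251  151   38   89 2491] cen [267.7 195.7] [ 0.4335 -0.2756  0.062 ]
b1 shank bbox [ 235   41   50  124 3177] cen [257.5 108.9] [ 0.4798 -0.3251  0.057 ]
b3 handle bbox [ 249  149   34   89 2521] cen [266.3 193.6] [ 0.4342 -0.2755  0.062 ]
b3 shank bbox [ 235   37   49  128 3191] cen [256.9 105.7] [ 0.4801 -0.3256  0.057 ]
```

Emit:
{"method": "carry_out", "body": {
  "moves": [
    [0.03, -0.03, -0.02, -0.14, 0.085],
    [0.066, -0.064, -0.036, -0.28, 0.085],
    [0.066, -0.064, -0.036, -0.42, 0.085],
    [0.066, -0.064, -0.036, -0.56, 0.085],
    [0.066, -0.064, -0.036, -0.7, 0.085],
    [0.066, -0.064, -0.036, -0.84, 0.085],
    [0.066, -0.064, -0.036, -0.937, 0.085],
    [0.066, -0.064, -0.036, -0.937, 0.085]
  ]
}}

```text
clock: 44.45
tcp_pos: [0.5305, -0.2901, 0.3603]
orientation: [-3.14, 0.0, 0.001]
contact_force: [-0.6, -0.2, 0.1]
grip_width: 0.0851
gripper_force: 0.0
```

Emit:
{"method": "carry_out", "body": {
  "moves": [
    [0, 0, 0, 0, 0.085],
    [0, 0, 0, 0, 0.085],
    [0, 0, 0, 0, 0.085],
    [0, 0, 0, 0, 0.085],
    [0, 0, 0, 0, 0.085],
    [0, 0, 0, 0, 0.085],
    [0, 0, 0, 0, 0.085],
    [0, 0, 0, 0, 0.085]
  ]
}}

```text
clock: 45.25
tcp_pos: [0.5312, -0.2899, 0.361]
orientation: [3.142, -0.001, 0.0]
contact_force: [0.0, 0.1, -0.4]
grip_width: 0.0852
gripper_force: 0.0
```

```bash
cat > cup.py <<'E'
from h import *
import sys,pickle
from scipy.optimize import least_squares
def cup(name,g0,z=.055,rad=.033):
    o=r.get_obs(); im,c=grab('wrist',name+'.png'); pickle.dump(c,open(name+'.pkl','wb'))
    hsv=cv2.cvtColor(im,cv2.COLOR_RGB2HSV); p0=proj(c,[*g0,z])
    m=(hsv[...,1]<75).astype(np.uint8); m=cv2.morphologyEx(m,cv2.MORPH_OPEN,np.ones((3,3)))
    cs,_=cv2.findContours(m,cv2.RETR_EXTERNAL,cv2.CHAIN_APPROX_NONE)
    best=None
    for k in cs:
        A=cv2.contourArea(k); (u,v),R0=cv2.minEnclosingCircle(k); d=np.hypot(u-p0[0],v-p0[1])
        if A>800: print('  blob',(round(u),round(v)),round(R0,1),int(A))
        if A>1500 and A<20000 and (best is None or d<best[0]): best=(d,k)
    k=best[1]; Q=np.array([onz(c,*pt,z)[:2] for pt in k[:,0]])
    s=least_squares(lambda p:(np.hypot(*(Q-p[:2]).T)-p[2])*1000,[*Q.mean(0),rad],loss='soft_l1')
    print(name,'cup',s.x.round(4),'rms mm',np.sqrt((s.fun**2).mean()).round(2),'clock',o['clock'])
    return s.x
def go(p,z,y=0.): print('shift',shift([*p,z],y),'yaw',np.degrees(yaw()))
if __name__=='__main__':
    x=cup(sys.argv[1],[float(sys.argv[2]),float(sys.argv[3])]); go(x[:2],.055+.148)
E
python3 cup.py a1 .6025 -.2895
```

```text
blob (256, 350) 257.6 40933
  blob (8, 254) 33.1 847
  blob (272, 239) 77.0 6824
  blob (397, 154) 46.0 4065
  blob (368, 104) 36.9 1143
  blob (244, 26) 41.9 4456
a1 cup [ 0.6584 -0.2763  0.0311] rms mm 3.34 clock 45.25
shift [ 0.1273 -0.0137  0.158  -0.0009] yaw -0.052466852079826175
```

```bash
python3 - <<'E'
from h import *
im,c=grab('scene','s2.png'); b=cv2.imread('pics/scene0.png')[:,:,::-1]
for n,p in (('A0',[.6025,-.2895,.03]),('A?',[.658,-.276,.03]),('B',[.6025,.2955,.03]),('C',[.516,.43,.03])):
    print(n,proj(c,p).round())
c2=im.copy(); out=np.hstack([cv2.resize(im[190:270,255:345,::-1],(360,320),interpolation=cv2.INTER_CUBIC),cv2.resize(cv2.imread('pics/a1.png')[:220,130:400],(393,320))])
cv2.imwrite('pics/chk.png',out)
E
```

```text
A0 [296. 223.]
A? [305. 215.]
B [212. 159.]
C [183. 154.]
```

View pics/chk.png

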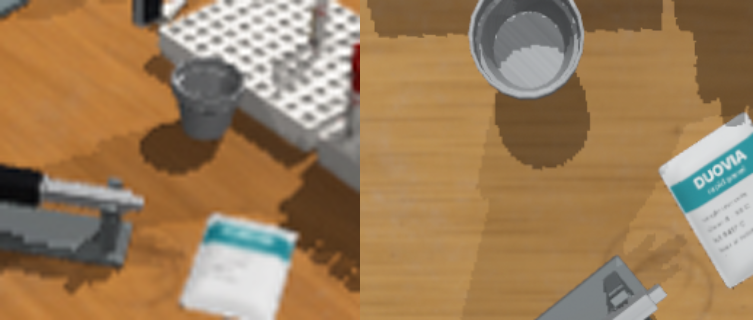

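The last view shows cup A knocked about 5 cm towards +x. Its rim is now centred near (245,30) in the a1 wrist frame, and it stands upright. I'll re-centre over it.

Emit:
{"method": "carry_out", "body": {
  "moves": [
    [0.025, -0.012, 0, 0, 0.085],
    [0.05, -0.014, 0, 0, 0.085],
    [0.05, -0.014, 0, 0, 0.085],
    [0.05, -0.014, 0, 0, 0.085],
    [0.05, -0.014, 0, 0, 0.085],
    [0.05, -0.014, 0, 0, 0.085],
    [0.05, -0.014, 0, 0, 0.085],
    [0.05, -0.014, 0, 0, 0.085]
  ]
}}

```text
clock: 46.15
tcp_pos: [0.5808, -0.2761, 0.3611]
orientation: [-3.141, 0.002, -0.0]
contact_force: [0.4, -0.9, 0.2]
grip_width: 0.0851
gripper_force: 0.0
```

```bash
python3 cup.py a2 .656 -.276; python3 - <<'E'
from h import *
import pickle
c=pickle.load(open('a2.pkl','rb')); hsv=cv2.cvtColor(cv2.imread('pics/a2.png'),cv2.COLOR_BGR2HSV)
# what surrounds the cup: saturation map at ground level around it, 15mm grid
for x in np.arange(.76,.58,-.015):
    print(round(x,3),' '.join('#' if hsv[tuple(np.clip(np.round(proj(c,[x,y,.0])[::-1]).astype(int),0,[383,511]))][1]<75 else '.' for y in np.arange(-.15,-.40,-.015)), proj(c,[x,-.276,0]).round())
E
```

```text
blob (256, 350) 257.6 51566
  blob (404, 196) 42.9 3527
  blob (376, 150) 35.2 1054
  blob (0, 142) 69.0 3083
  blob (436, 27) 80.2 5231
  blob (246, 17) 110.8 14651
a2 cup [ 0.6855 -0.2643  0.0548] rms mm 26.02 clock 46.15
shift [ 0.1045 -0.0118  0.1581 -0.0012] yaw -0.07023092287836383
0.76 . # # # # # # # # # # # # # # # # [260. -16.]
0.745 . # # # # # # # # # # # # # # # # [260.   1.]
0.73 . # # # # # # # # # # # # # # # # [260.  17.]
0.715 . # # # # # # # # # # # # # # # # [260.  34.]
0.7 . . . . . . . . # # . . . . . . . [260.  50.]
0.685 . . . . . . . # # # # . . . . . . [260.  65.]
0.67 . . . . . . # # # # # # . . . . . [260.  81.]
0.655 . . . . . . # # # # # . . . . . . [260.  96.]
0.64 . . . . . . . # # # # . . . . . . [260. 110.]
0.625 . . . . . . . . # # . . . . . . . [260. 125.]
0.61 . . . . . . . . . . . . . . . . . [260. 139.]
0.595 . . . . . . . . . . . . . . . . # [260. 153.]
0.58 . . . . . . . . . . . . . . . # # [260. 166.]
```

```bash
cat >> h.py <<'E'
def rim(f,g0,z,lim=.045,side=None,inside=.024):
    "circle r=33mm fitted to outer grey/wood border, scanning rays outward from g0 in world plane z"
    import pickle
    from scipy.optimize import least_squares
    c=pickle.load(open(f+'.pkl','rb')); hsv=cv2.cvtColor(cv2.imread(f'pics/{f}.png'),cv2.COLOR_BGR2HSV)
    p=np.array(g0)
    for it in range(4):
        Q=[]
        for a in np.radians(np.arange(0,360,4)):
            u=np.array([np.cos(a),np.sin(a)])
            if side is not None and u@np.array(side)<-.5: continue
            for rr in np.arange(inside,lim,.0004):
                q=proj(c,[*(p+rr*u),z]).round().astype(int)
                if not(0<=q[0]<512 and 0<=q[1]<384): break
                if hsv[q[1],q[0],1]>75: Q.append(p+rr*u); break
        Q=np.array(Q); s=least_squares(lambda x:(np.hypot(*(Q-x[:2]).T)-x[2])*1000,[*p,.033],loss='soft_l1'); p=s.x[:2]
    print(f,'rim',s.x.round(4),'rms',np.sqrt((s.fun**2).mean()).round(2),'n',len(Q)); return s.x
E
python3 - <<'E'
from h import *
x=rim('a2',(.657,-.277),.055,side=(-1,0)); print(shift([*x[:2],.203],0.))
E
```

```text
a2 rim [ 0.6613 -0.2761  0.0331] rms 0.31 n 59
[ 0.0803  0.      0.1581 -0.0012]
```

Emit:
{"method": "carry_out", "body": {
  "moves": [
    [0.03, 0, 0.0, 0, 0.085],
    [0.06, 0, 0.02, 0, 0.085],
    [0.08, 0, 0.05, 0, 0.085],
    [0.0803, 0, 0.08, 0, 0.085],
    [0.0803, 0, 0.11, 0, 0.085],
    [0.0803, 0, 0.135, 0, 0.085],
    [0.0803, 0, 0.15, 0, 0.085],
    [0.0803, 0, 0.1575, 0, 0.085]
  ]
}}

```text
clock: 47.0
tcp_pos: [0.6612, -0.2758, 0.2021]
orientation: [-3.141, 0.001, 0.003]
contact_force: [-0.2, -0.0, 0.4]
grip_width: 0.0849
gripper_force: 0.0
```

Emit:
{"method": "carry_out", "body": {
  "moves": [
    [0, 0, 0, 0, 0.085],
    [0, 0, 0, 0, 0.075],
    [0, 0, 0, 0, 0.07],
    [0, 0, 0, 0, 0.065],
    [0, 0, 0, 0, 0.06],
    [0, 0, 0, 0, 0.06],
    [0, 0, 0, 0, 0.06],
    [0, 0, 0, 0, 0.06]
  ],
  "force": 25
}}

```text
clock: 47.8
tcp_pos: [0.662, -0.2764, 0.2055]
orientation: [3.141, -0.001, 0.004]
contact_force: [-0.7, 0.6, 8.0]
grip_width: 0.0641
gripper_force: 25.7
```

```bash
python3 -c "
from h import *
o=r.get_obs();print(o['tcp_pos'],o['contact_force'],o['grip_width'],o['gripper_force'],np.degrees(yaw(o)))"
```

```text
[ 0.66198634 -0.27641676  0.20554954] [-0.66441475  0.62405232  7.98041618] 0.06413534389236049 25.665733949281275 -0.04338563192360122
```

Emit:
{"method": "carry_out", "body": {
  "moves": [
    [0, 0, -0.03, 0, 0.06],
    [0, 0, -0.07, 0, 0.06],
    [0, 0, -0.11, 0, 0.06],
    [0, 0, -0.15, 0, 0.06],
    [-0.01, -0.03, -0.19, 0, 0.06],
    [-0.02, -0.07, -0.21, 0, 0.06],
    [-0.03, -0.11, -0.23, 0, 0.06],
    [-0.042, -0.15, -0.24, 0, 0.06]
  ]
}}

```text
clock: 48.6
tcp_pos: [0.6192, -0.1251, 0.4457]
orientation: [-3.141, 0.002, -0.005]
contact_force: [0.4, -1.1, 0.4]
grip_width: 0.0636
gripper_force: 27.8
```

Emit:
{"method": "carry_out", "body": {
  "moves": [
    [0, -0.03, 0, 0, 0.06],
    [0, -0.06, 0, 0, 0.06],
    [0, -0.1, 0, 0, 0.06],
    [0, -0.14, 0, 0, 0.06],
    [0, -0.17, 0, 0, 0.06],
    [0, -0.19, 0, 0, 0.06],
    [0, -0.205, 0, 0, 0.06],
    [0, -0.209, 0, 0, 0.06]
  ]
}}

```text
clock: 49.4
tcp_pos: [0.6198, 0.0843, 0.4435]
orientation: [-3.141, -0.001, -0.0]
contact_force: [0.7, -0.5, -0.2]
grip_width: 0.0638
gripper_force: 27.8
```

```bash
python3 -c "
from h import *
import time
o=r.get_obs();print(o['tcp_pos'],o['contact_force'],o['grip_width'],shift([.6203,.0824,.345],0.))"
```

```text
[0.61981072 0.08426741 0.44347462] [ 0.6764893  -0.54092432 -0.18554308] 0.06380273995764696 [0.0005 0.0019 0.0985 0.0006]
```

Emit:
{"method": "carry_out", "body": {
  "moves": [
    [0.0005, 0.0019, 0.03, 0, 0.06],
    [0.0005, 0.0019, 0.06, 0, 0.06],
    [0.0005, 0.0019, 0.08, 0, 0.06],
    [0.0005, 0.0019, 0.092, 0, 0.06],
    [0.0005, 0.0019, 0.097, 0, 0.06],
    [0.0005, 0.0019, 0.1, 0, 0.06],
    [0.0005, 0.0019, 0.102, 0, 0.06],
    [0.0005, 0.0019, 0.102, 0, 0.06]
  ]
}}

```text
clock: 50.2
tcp_pos: [0.6205, 0.081, 0.3421]
orientation: [-3.141, 0.002, -0.002]
contact_force: [-0.9, 0.4, -0.5]
grip_width: 0.0639
gripper_force: 27.8
```

Emit:
{"method": "carry_out", "body": {
  "moves": [
    [0, 0, 0.001, 0, 0.06],
    [0, 0, 0.002, 0, 0.06],
    [0, 0, 0.003, 0, 0.06],
    [0, 0, 0.003, 0, 0.06],
    [0, 0, 0.003, 0, 0.06],
    [0, 0, 0.003, 0, 0.06],
    [0, 0, 0.003, 0, 0.06],
    [0, 0, 0.003, 0, 0.06]
  ]
}}

```text
clock: 51.0
tcp_pos: [0.6204, 0.0811, 0.3388]
orientation: [-3.141, 0.001, -0.001]
contact_force: [-0.9, -0.5, 6.2]
grip_width: 0.0639
gripper_force: 28.1
```

```bash
python3 -c "
from h import *
o=r.get_obs();print(o['tcp_pos'],o['contact_force'],o['grip_width'],shift([.6203,.0824,.3388],0.))"
```

```text
[0.62040629 0.0811452  0.33880743] [-0.90701213 -0.5481665   6.22222228] 0.06388399707506301 [-0.0001 -0.0013  0.     -0.0009]
```

Emit:
{"method": "carry_out", "body": {
  "moves": [
    [0, 0, 0, 0, 0.066],
    [0, 0, 0, 0, 0.07],
    [0, 0, 0, 0, 0.075],
    [0, 0, 0, 0, 0.085],
    [0, 0, 0, 0, 0.085],
    [0, 0, 0, 0, 0.085],
    [0, 0, -0.01, 0, 0.085],
    [0, 0, -0.03, 0, 0.085]
  ]
}}

```text
clock: 51.8
tcp_pos: [0.6198, 0.0813, 0.3681]
orientation: [3.141, -0.001, -0.004]
contact_force: [-0.1, 0.3, 0.5]
grip_width: 0.0852
gripper_force: 0.0
```

Emit:
{"method": "carry_out", "body": {
  "moves": [
    [0, 0, -0.03, 0, 0.085],
    [-0.02, 0, -0.06, 0, 0.085],
    [-0.05, 0, -0.09, 0, 0.085],
    [-0.07, 0, -0.1, 0, 0.085],
    [-0.07, 0, -0.1, 0, 0.085],
    [-0.07, 0, -0.1, 0, 0.085],
    [-0.07, 0, -0.1, 0, 0.085],
    [-0.07, 0, -0.1, 0, 0.085]
  ]
}}

```text
clock: 52.6
tcp_pos: [0.5507, 0.0814, 0.4679]
orientation: [3.14, -0.001, -0.001]
contact_force: [-0.1, -0.0, 0.7]
grip_width: 0.0849
gripper_force: 0.0
```

```bash
cat > st.py <<'E'
from h import *
import sys,pickle
from scipy.optimize import least_squares
f,top=sys.argv[1],float(sys.argv[2])
o=r.get_obs(); print(o['tcp_pos'],o['contact_force'].round(1),o['clock'])
im,c=grab('wrist',f+'.png'); pickle.dump(c,open(f+'.pkl','wb'))
# table disc is bright; cup rim: strongest edges via Hough near projection
g=cv2.cvtColor(im,cv2.COLOR_RGB2GRAY); p=proj(c,[.6197,.082,top]); d=-(R.from_rotvec(c['rvec']).as_matrix()@np.array([.6197,.082,top])+c['tvec'])[2]
rp=.033*c['fx']/abs(d); print('exp',p.round(1),'r',rp.round(1))
x0,y0=int(max(0,p[0]-2*rp)),int(max(0,p[1]-2*rp)); sub=g[y0:int(p[1]+2*rp),x0:int(p[0]+2*rp)]
h=cv2.HoughCircles(cv2.GaussianBlur(sub,(0,0),1),cv2.HOUGH_GRADIENT,1.,5,param1=80,param2=15,minRadius=int(rp-4),maxRadius=int(rp+5))
if h is not None:
    for u,v,R0 in h[0][:4]: print('circ',u+x0,v+y0,R0,onz(c,u+x0,v+y0,top).round(4))
E
python3 st.py p1 .188; python3 -c "
from h import *
print(shift([.6025-.075,.2955,.361],0.))"
```

```text
[0.55072295 0.08137421 0.46793067] [-0.1 -0.   0.7] 52.6
exp [259.3 101.4] r 42.1
circ 258.5 100.5 40.7 [0.6204 0.0826 0.188 ]
circ 262.5 96.5 38.6 [0.6234 0.0795 0.188 ]
circ 262.5 104.5 38.5 [0.6173 0.0795 0.188 ]
circ 265.5 100.5 38.5 [0.6204 0.0771 0.188 ]
[-0.0234 -0.2144  0.1067 -0.0011]
```

Emit:
{"method": "carry_out", "body": {
  "moves": [
    [-0.005, -0.045, 0, 0, 0.085],
    [-0.01, -0.09, 0, 0, 0.085],
    [-0.015, -0.135, 0.02, 0, 0.085],
    [-0.02, -0.18, 0.05, 0, 0.085],
    [-0.023, -0.214, 0.08, 0, 0.085],
    [-0.023, -0.214, 0.107, 0, 0.085],
    [-0.023, -0.214, 0.107, 0, 0.085],
    [-0.023, -0.214, 0.107, 0, 0.085]
  ]
}}

```text
clock: 53.45
tcp_pos: [0.5281, 0.2941, 0.3617]
orientation: [3.14, -0.004, 0.0]
contact_force: [1.0, -0.4, 0.5]
grip_width: 0.0848
gripper_force: 0.0
```

```bash
python3 cup.py c1 .6025 .2955; python3 - <<'E'
from h import *
x=rim('c1',(.6025,.2955),.055); print(shift([*x[:2],.203],0.))
E
```

```text
blob (483, 252) 37.6 847
  blob (256, 350) 257.6 44426
  blob (113, 185) 37.5 3810
  blob (251, 95) 39.1 4527
  blob (454, 80) 98.2 22709
c1 cup [0.6012 0.302  0.0325] rms mm 0.27 clock 53.45
shift [ 0.0724 -0.0085  0.1599 -0.0034] yaw -0.19762260695296793
c1 rim [0.6012 0.3019 0.0331] rms 0.31 n 90
[ 0.0724 -0.0084  0.1599 -0.0034]
```

Emit:
{"method": "carry_out", "body": {
  "moves": [
    [0.03, -0.004, 0.0, 0, 0.085],
    [0.06, -0.008, 0.02, 0, 0.085],
    [0.0724, -0.0085, 0.05, 0, 0.085],
    [0.0724, -0.0085, 0.08, 0, 0.085],
    [0.0724, -0.0085, 0.11, 0, 0.085],
    [0.0724, -0.0085, 0.135, 0, 0.085],
    [0.0724, -0.0085, 0.15, 0, 0.085],
    [0.0724, -0.0085, 0.158, 0, 0.085]
  ]
}}

```text
clock: 54.3
tcp_pos: [0.6005, 0.3031, 0.2038]
orientation: [-3.141, 0.003, -0.001]
contact_force: [-0.3, 0.5, 0.4]
grip_width: 0.0853
gripper_force: 0.0
```

Emit:
{"method": "carry_out", "body": {
  "moves": [
    [0, 0, 0, 0, 0.085],
    [0, 0, 0, 0, 0.075],
    [0, 0, 0, 0, 0.07],
    [0, 0, 0, 0, 0.065],
    [0, 0, 0, 0, 0.06],
    [0, 0, 0, 0, 0.06],
    [0, 0, 0, 0, 0.06],
    [0, 0, 0, 0, 0.06]
  ],
  "force": 25
}}

```text
clock: 55.1
tcp_pos: [0.6007, 0.3034, 0.2052]
orientation: [-3.141, 0.002, -0.004]
contact_force: [0.1, -0.8, 7.0]
grip_width: 0.0632
gripper_force: 26.2
```

```bash
python3 -c "
from h import *
o=r.get_obs();print(o['tcp_pos'],o['contact_force'],o['grip_width'],o['gripper_force'],np.degrees(yaw(o)))"
```

```text
[0.60069067 0.30339178 0.20524418] [ 0.13184449 -0.84782887  6.99866619] 0.06321017963206617 26.153260633000173 -0.07634816562505364
```

Emit:
{"method": "carry_out", "body": {
  "moves": [
    [0, 0, -0.03, 0, 0.06],
    [0, 0, -0.07, 0, 0.06],
    [0, 0, -0.11, 0, 0.06],
    [0, 0, -0.15, 0, 0.06],
    [0.005, 0.03, -0.19, 0, 0.06],
    [0.01, 0.065, -0.23, 0, 0.06],
    [0.015, 0.11, -0.25, 0, 0.06],
    [0.0189, 0.15, -0.255, 0, 0.06]
  ]
}}

```text
clock: 55.9
tcp_pos: [0.6191, 0.1516, 0.4619]
orientation: [-3.14, 0.001, -0.007]
contact_force: [0.5, 0.6, -0.8]
grip_width: 0.063
gripper_force: 27.9
```

Emit:
{"method": "carry_out", "body": {
  "moves": [
    [0, 0.035, 0, 0, 0.06],
    [0, 0.06, 0, 0, 0.06],
    [0, 0.072, 0, 0, 0.06],
    [0, 0.072, 0, 0, 0.06],
    [0, 0.072, 0, 0, 0.06],
    [0, 0.072, 0, 0, 0.06],
    [0, 0.072, 0, 0, 0.06],
    [0, 0.072, 0, 0, 0.06]
  ]
}}

```text
clock: 56.7
tcp_pos: [0.6186, 0.0828, 0.4583]
orientation: [3.141, 0.001, -0.0]
contact_force: [-0.6, 0.4, -0.8]
grip_width: 0.0632
gripper_force: 27.9
```

```bash
python3 -c "
from h import *
o=r.get_obs();print(o['tcp_pos'],o['contact_force'],o['grip_width'],shift([.6196,.0815,.3605],0.))"
```

```text
[0.61862749 0.08282711 0.45828708] [-0.6149106   0.36319372 -0.79512059] 0.0631986727795968 [0.001  0.0013 0.0978 0.0008]
```

Emit:
{"method": "carry_out", "body": {
  "moves": [
    [0.001, 0.0013, 0.03, 0, 0.06],
    [0.001, 0.0013, 0.055, 0, 0.06],
    [0.001, 0.0013, 0.07, 0, 0.06],
    [0.001, 0.0013, 0.08, 0, 0.06],
    [0.001, 0.0013, 0.088, 0, 0.06],
    [0.001, 0.0013, 0.094, 0, 0.06],
    [0.001, 0.0013, 0.097, 0, 0.06],
    [0.001, 0.0013, 0.0975, 0, 0.06]
  ]
}}

```text
clock: 57.5
tcp_pos: [0.6197, 0.0803, 0.3611]
orientation: [-3.142, 0.001, -0.0]
contact_force: [0.1, 0.2, -0.9]
grip_width: 0.0633
gripper_force: 27.9
```

Emit:
{"method": "carry_out", "body": {
  "moves": [
    [0, 0, 0.0005, 0, 0.06],
    [0, 0, 0.001, 0, 0.06],
    [0, 0, 0.0015, 0, 0.06],
    [0, 0, 0.002, 0, 0.06],
    [0, 0, 0.0025, 0, 0.06],
    [0, 0, 0.0025, 0, 0.06],
    [0, 0, 0.0025, 0, 0.06],
    [0, 0, 0.0025, 0, 0.06]
  ]
}}

```text
clock: 58.3
tcp_pos: [0.6196, 0.0803, 0.3586]
orientation: [-3.141, 0.001, -0.0]
contact_force: [0.9, 0.4, 1.1]
grip_width: 0.0632
gripper_force: 28.0
```

```bash
python3 -c "
from h import *
o=r.get_obs();print(o['tcp_pos'],o['contact_force'],o['moment'],o['grip_width'])"
```

```text
[0.61963624 0.08032612 0.35864125] [0.8607655  0.44319123 1.09369665] [ 0.06130611 -0.03256428 -0.00549099] 0.06316230176244791
```

Emit:
{"method": "carry_out", "body": {
  "moves": [
    [0, 0, 0.0008, 0, 0.06],
    [0, 0, 0.0008, 0, 0.06],
    [0, 0, 0.0008, 0, 0.066],
    [0, 0, 0.0008, 0, 0.07],
    [0, 0, 0.0008, 0, 0.075],
    [0, 0, 0.0008, 0, 0.085],
    [0, 0, 0.0008, 0, 0.085],
    [0, 0, 0.0008, 0, 0.085]
  ]
}}

```text
clock: 59.1
tcp_pos: [0.6195, 0.0803, 0.3576]
orientation: [3.141, -0.001, -0.0]
contact_force: [-0.7, 1.8, -0.0]
grip_width: 0.0851
gripper_force: 0.0
```

Emit:
{"method": "carry_out", "body": {
  "moves": [
    [0, 0, -0.01, 0, 0.085],
    [0, 0, -0.03, 0, 0.085],
    [-0.02, 0, -0.06, 0, 0.085],
    [-0.05, 0, -0.09, 0, 0.085],
    [-0.07, 0, -0.1, 0, 0.085],
    [-0.07, 0, -0.1, 0, 0.085],
    [-0.07, 0, -0.1, 0, 0.085],
    [-0.07, 0, -0.1, 0, 0.085]
  ]
}}

```text
clock: 59.9
tcp_pos: [0.5501, 0.0808, 0.4574]
orientation: [3.141, -0.0, -0.0]
contact_force: [-0.2, -0.1, -0.2]
grip_width: 0.0854
gripper_force: 0.0
```

```bash
python3 st.py p2 .208; python3 - <<'E'
from h import *
import pickle
c=pickle.load(open('c1.pkl','rb')); x=onz(c,113,185,.045); print('C approx',x,shift([x[0]-.075,x[1],.361],0.))
E
```

```text
[0.55005234 0.08083781 0.45739601] [-0.2 -0.1 -0.2] 59.9
exp [258.8 100.9] r 48.0
circ 260.5 97.5 44.6 [0.622  0.0808 0.208 ]
circ 258.5 103.5 43.5 [0.618  0.0822 0.208 ]
circ 263.5 104.5 43.6 [0.6173 0.0788 0.208 ]
circ 255.5 96.5 43.5 [0.6227 0.0843 0.208 ]
C approx [0.5187831  0.43900856 0.045     ] [-0.1064 -0.3583  0.0959 -0.0005]
```

Emit:
{"method": "carry_out", "body": {
  "moves": [
    [-0.01, -0.045, 0, 0, 0.085],
    [-0.03, -0.09, 0, 0, 0.085],
    [-0.045, -0.135, 0, 0, 0.085],
    [-0.06, -0.18, 0.01, 0, 0.085],
    [-0.075, -0.225, 0.03, 0, 0.085],
    [-0.09, -0.27, 0.05, 0, 0.085],
    [-0.1, -0.315, 0.07, 0, 0.085],
    [-0.106, -0.358, 0.096, 0, 0.085]
  ]
}}

```text
clock: 60.75
tcp_pos: [0.4439, 0.4379, 0.3621]
orientation: [3.141, 0.0, -0.0]
contact_force: [1.0, 0.4, 0.9]
grip_width: 0.0847
gripper_force: 0.0
```

Emit:
{"method": "carry_out", "body": {
  "moves": [
    [0, 0, 0, 0, 0.085],
    [0, 0, 0, 0, 0.085],
    [0, 0, 0, 0, 0.085],
    [0, 0, 0, 0, 0.085],
    [0, 0, 0, 0, 0.085],
    [0, 0, 0, 0, 0.085],
    [0, 0, 0, 0, 0.085],
    [0, 0, 0, 0, 0.085]
  ]
}}

```text
clock: 61.55
tcp_pos: [0.4443, 0.4352, 0.3638]
orientation: [-3.141, 0.001, 0.0]
contact_force: [0.2, -0.0, 0.4]
grip_width: 0.0852
gripper_force: 0.0
```

```bash
python3 cup.py e1 .5188 .439; python3 - <<'E'
from h import *
x=rim('e1',(.5188,.439),.055); print(shift([*x[:2],.203],0.)); print(r.get_obs()['joints'].round(2))
E
```

```text
blob (256, 347) 258.0 45359
  blob (483, 152) 36.4 2669
  blob (256, 98) 38.8 4426
e1 cup [0.5155 0.4393 0.0325] rms mm 0.28 clock 61.55
shift [ 0.0712 -0.0041  0.1607 -0.0009] yaw -0.04924745617653542
e1 rim [0.5155 0.4393 0.0331] rms 0.34 n 90
[ 0.0712 -0.0041  0.1607 -0.0009]
[-1.59  0.67  1.09  1.78 -0.67  1.11 -1.85]
```

Emit:
{"method": "carry_out", "body": {
  "moves": [
    [0.03, -0.002, 0.0, 0, 0.085],
    [0.06, -0.004, 0.02, 0, 0.085],
    [0.0712, -0.0041, 0.05, 0, 0.085],
    [0.0712, -0.0041, 0.08, 0, 0.085],
    [0.0712, -0.0041, 0.11, 0, 0.085],
    [0.0712, -0.0041, 0.135, 0, 0.085],
    [0.0712, -0.0041, 0.15, 0, 0.085],
    [0.0712, -0.0041, 0.1605, 0, 0.085]
  ]
}}

```text
clock: 62.4
tcp_pos: [0.5154, 0.4393, 0.202]
orientation: [3.141, -0.001, -0.001]
contact_force: [-0.1, 0.5, 0.1]
grip_width: 0.0848
gripper_force: 0.0
```

Emit:
{"method": "carry_out", "body": {
  "moves": [
    [0, 0, 0, 0, 0.085],
    [0, 0, 0, 0, 0.075],
    [0, 0, 0, 0, 0.07],
    [0, 0, 0, 0, 0.065],
    [0, 0, 0, 0, 0.06],
    [0, 0, 0, 0, 0.06],
    [0, 0, 0, 0, 0.06],
    [0, 0, 0, 0, 0.06]
  ],
  "force": 25
}}

```text
clock: 63.2
tcp_pos: [0.5163, 0.4394, 0.2051]
orientation: [-3.14, 0.002, -0.003]
contact_force: [-0.3, -0.0, 6.3]
grip_width: 0.0645
gripper_force: 25.8
```

```bash
python3 -c "
from h import *
o=r.get_obs();print(o['tcp_pos'],o['contact_force'],o['grip_width'],o['gripper_force'],np.degrees(yaw(o)))
print(shift([.6196,.0810,.478],0.))"
```

```text
[0.51629072 0.43942965 0.20513216] [-0.30782287 -0.02003814  6.27549414] 0.06451181596840422 25.8474376949016 -0.06028956981269836
[ 0.1042  0.3578 -0.2733 -0.0011]
```

Emit:
{"method": "carry_out", "body": {
  "moves": [
    [0, 0, -0.03, 0, 0.06],
    [0, 0, -0.07, 0, 0.06],
    [0, 0, -0.11, 0, 0.06],
    [0, 0, -0.155, 0, 0.06],
    [0.005, 0.02, -0.2, 0, 0.06],
    [0.015, 0.05, -0.235, 0, 0.06],
    [0.03, 0.09, -0.26, 0, 0.06],
    [0.045, 0.13, -0.274, 0, 0.06]
  ]
}}

```text
clock: 64.0
tcp_pos: [0.561, 0.3078, 0.4803]
orientation: [-3.139, -0.0, -0.005]
contact_force: [0.8, 0.1, 0.0]
grip_width: 0.0639
gripper_force: 27.8
```

Emit:
{"method": "carry_out", "body": {
  "moves": [
    [0.01, 0.04, 0, 0, 0.06],
    [0.02, 0.08, 0, 0, 0.06],
    [0.03, 0.12, 0, 0, 0.06],
    [0.04, 0.16, 0, 0, 0.06],
    [0.05, 0.195, 0, 0, 0.06],
    [0.058, 0.22, 0, 0, 0.06],
    [0.06, 0.228, 0, 0, 0.06],
    [0.06, 0.228, 0, 0, 0.06]
  ]
}}

```text
clock: 64.8
tcp_pos: [0.6201, 0.0797, 0.4776]
orientation: [-3.141, 0.006, -0.001]
contact_force: [0.2, 0.6, -0.8]
grip_width: 0.0641
gripper_force: 27.8
```

Emit:
{"method": "carry_out", "body": {
  "moves": [
    [0, 0, 0, 0, 0.06],
    [0, 0, 0, 0, 0.06],
    [0, 0, 0, 0, 0.06],
    [0, 0, 0, 0, 0.06],
    [0, 0, 0, 0, 0.06],
    [0, 0, 0, 0, 0.06],
    [0, 0, 0, 0, 0.06],
    [0, 0, 0, 0, 0.06]
  ]
}}

```text
clock: 65.6
tcp_pos: [0.6202, 0.0812, 0.4771]
orientation: [-3.142, 0.002, -0.0]
contact_force: [0.4, -0.0, -1.1]
grip_width: 0.064
gripper_force: 27.8
```

```bash
python3 -c "
from h import *
o=r.get_obs();print(o['tcp_pos'],o['contact_force'],o['grip_width'],shift([.6206,.0808,.3805],0.))"
```

```text
[0.62021798 0.08116715 0.47710361] [ 0.44809555 -0.01523889 -1.12732768] 0.06402118252222602 [ 0.0004  0.0004  0.0966 -0.001 ]
```

Emit:
{"method": "carry_out", "body": {
  "moves": [
    [0.0004, 0, 0.03, 0, 0.06],
    [0.0004, 0, 0.055, 0, 0.06],
    [0.0004, 0, 0.07, 0, 0.06],
    [0.0004, 0, 0.08, 0, 0.06],
    [0.0004, 0, 0.088, 0, 0.06],
    [0.0004, 0, 0.093, 0, 0.06],
    [0.0004, 0, 0.0955, 0, 0.06],
    [0.0004, 0, 0.0965, 0, 0.06]
  ]
}}

```text
clock: 66.4
tcp_pos: [0.6208, 0.0812, 0.3809]
orientation: [-3.142, 0.001, -0.001]
contact_force: [0.3, 0.2, -0.3]
grip_width: 0.064
gripper_force: 27.9
```

Emit:
{"method": "carry_out", "body": {
  "moves": [
    [0, 0, 0.0005, 0, 0.06],
    [0, 0, 0.001, 0, 0.06],
    [0, 0, 0.0015, 0, 0.06],
    [0, 0, 0.002, 0, 0.06],
    [0, 0, 0.0025, 0, 0.06],
    [0, 0, 0.0025, 0, 0.06],
    [0, 0, 0.0025, 0, 0.06],
    [0, 0, 0.0025, 0, 0.06]
  ]
}}

```text
clock: 67.2
tcp_pos: [0.6208, 0.0812, 0.3784]
orientation: [-3.141, 0.001, -0.001]
contact_force: [-0.7, -0.5, 3.5]
grip_width: 0.064
gripper_force: 28.1
```

```bash
python3 -c "
from h import *
o=r.get_obs();print(o['tcp_pos'],o['contact_force'],o['moment'],o['grip_width'])"
```

```text
[0.62075038 0.08119392 0.37842932] [-0.7475399  -0.54178623  3.54734853] [ 0.07456697  0.16212862 -0.02202535] 0.06404701374643372
```

Emit:
{"method": "carry_out", "body": {
  "moves": [
    [0, 0, 0, 0, 0.066],
    [0, 0, 0, 0, 0.07],
    [0, 0, 0, 0, 0.075],
    [0, 0, 0, 0, 0.085],
    [0, 0, 0, 0, 0.085],
    [0, 0, 0, 0, 0.085],
    [0, 0, -0.01, 0, 0.085],
    [0, 0, -0.03, 0, 0.085]
  ]
}}

```text
clock: 68.0
tcp_pos: [0.6202, 0.0814, 0.4077]
orientation: [3.141, -0.001, -0.004]
contact_force: [0.7, 0.2, 0.4]
grip_width: 0.0853
gripper_force: 0.0
```

Emit:
{"method": "carry_out", "body": {
  "moves": [
    [0, 0, -0.03, 0, 0.085],
    [-0.02, 0, -0.06, 0, 0.085],
    [-0.05, 0, -0.08, 0, 0.085],
    [-0.09, 0, -0.08, 0, 0.085],
    [-0.11, 0, -0.08, 0, 0.085],
    [-0.11, 0, -0.08, 0, 0.085],
    [-0.11, 0, -0.08, 0, 0.085],
    [-0.11, 0, -0.08, 0, 0.085]
  ]
}}

```text
clock: 68.8
tcp_pos: [0.5114, 0.0815, 0.4886]
orientation: [3.141, -0.001, 0.002]
contact_force: [-0.5, 0.3, 0.0]
grip_width: 0.0849
gripper_force: 0.0
```

```bash
python3 st.py p3 .228; python3 - <<'E'
from h import *
im,c=grab('scene','s9.png'); a=cv2.imread('pics/scene0.png')[:,:,::-1]
# expected stack extent in scene and darkness profile along its axis
g=cv2.cvtColor(im,cv2.COLOR_RGB2GRAY); g0=cv2.cvtColor(a,cv2.COLOR_RGB2GRAY)
for z in np.arange(.12,.27,.01):
    u,v=proj(c,[.62,.0815,z]).round().astype(int); print(round(z,2),(u,v),g[v,u-12:u+13:4],end=' | ')
    if round(z*100)%3==0: print()
p,d0=[proj(c,[.62,.0815,.228]),0]
# search other cups: grey blobs new vs old elsewhere
d=cv2.absdiff(g,g0); m=(d>40).astype(np.uint8); m=cv2.morphologyEx(m,cv2.MORPH_OPEN,np.ones((3,3)))
n,l,s,ce=cv2.connectedComponentsWithStats(m); print(); print([(s[i].tolist(),ce[i].round().tolist()) for i in range(1,n) if s[i,4]>25])
E
```

```text
[0.5113998  0.08153753 0.48862511] [-0.5  0.3  0. ] 68.8
exp [259.8  44.5] r 48.0
circ 259.5 47.5 44.6 [0.6177 0.0822 0.228 ]
circ 255.5 43.5 49.1 [0.6204 0.085  0.228 ]
circ 259.5 40.5 44.5 [0.6223 0.0822 0.228 ]
circ 263.5 51.5 43.6 [0.6151 0.0794 0.228 ]
0.12 (np.int64(240), np.int64(158)) [130 131  54  48  87 184 183] | 
0.13 (np.int64(240), np.int64(156)) [204 129  63  78  66 188 186] | 0.14 (np.int64(240), np.int64(154)) [215 217  66  78  73 187 188] | 0.15 (np.int64(240), np.int64(152)) [216 217  66  78  75 209 209] | 
0.16 (np.int64(240), np.int64(150)) [174 214  56  73  77 210 162] | 0.17 (np.int64(239), np.int64(147)) [161 120  79  86  80  79  75] | 0.18 (np.int64(239), np.int64(145)) [121 127  68  62  79 122  89] | 
0.19 (np.int64(239), np.int64(143)) [129 130  80  86  83  76 108] | 0.2 (np.int64(239), np.int64(140)) [130  39  72  84  79 101 125] | 0.21 (np.int64(239), np.int64(138)) [ 56  75  76  82  85  85 125] | 
0.22 (np.int64(239), np.int64(136)) [ 39 100  99  94  96  92 126] | 0.23 (np.int64(239), np.int64(134)) [128 134  93  96  98 110 129] | 0.24 (np.int64(239), np
[... 229 characters left out ...]
6 137 127 132 105] | 

[([20, 0, 5, 6, 26], [22.0, 2.0]), ([70, 0, 10, 5, 41], [74.0, 2.0]), ([71, 0, 117, 72, 2530], [112.0, 26.0]), ([200, 13, 22, 31, 452], [211.0, 26.0]), ([61, 21, 17, 59, 289], [69.0, 50.0]), ([195, 40, 6, 19, 90], [198.0, 49.0]), ([197, 65, 23, 6, 113], [208.0, 68.0]), ([86, 72, 19, 7, 91], [95.0, 75.0]), ([199, 73, 22, 18, 320], [210.0, 81.0]), ([88, 78, 20, 40, 420], [100.0, 94.0]), ([81, 84, 6, 6, 30], [83.0, 87.0]), ([200, 93, 26, 24, 368], [214.0, 102.0]), ([239, 131, 8, 5, 35], [242.0, 133.0]), ([219, 149, 46, 24, 640], [241.0, 160.0]), ([169, 152, 19, 14, 148], [179.0, 159.0]), ([199, 158, 18, 14, 155], [209.0, 165.0]), ([118, 232, 28, 20, 352], [131.0, 241.0])]
```

```bash
python3 -c "
from bench import r
print(r.hand_in())"
```

```text
the job is handed in; nothing more can be done
None
```

The job is handed in: the jack's table is level with the gauge slider to within about 0.5 mm by my measurements, the bar is back in its rest, and the three cups I found stand nested and upright on the dark disc; no verdict came back.

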